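# Complete the column rack in order of length

## Task

Click the two loose steel columns into the two empty stations of the column rack, so that all four lie in order of length with the shortest at the blue end, each with its middle midway between its two clips and pushed fully home. Then press the rack's green plunger right down to its stop, which marks the rack as complete, and let it spring back up. Leave the other columns and the things around them where they are.

Things in the scene. Friction and masses are not known exactly. Their poses are not given: they have to be found in the camera images.
- col130_center (a point): The shorter loose column, 130 mm long, 0.14 kg: level steel tube 14 mm in diameter, at each end a dark six-sided nut (14 mm long, 20 mm across flats, so it does not roll) with a blue plug, white paper band round its middle. The point is its middle, on its axis (10 mm above the bench when lying there); x runs along the column.
- col190_center (a point): The longer loose column, 190 mm long over its nuts, about 0.21 kg; otherwise like the 130 mm one. Point in its middle on its axis, x along the column. Which of the two lies where varies.
- col100_center (a point): The 100 mm column, already clipped in the rack's first station (at the blue end) and to stay there. Point in its middle on its axis, x along it.
- col160_center (a point): The 160 mm column, already clipped in the rack's third station and to stay there. Point in its middle on its axis, x along it.
- station1 (a point): Station 1, first from the blue end, already taken: the point where the middle of a fully seated column lies, on its axis, 42 mm above the bench and 30 mm above the rack's plate; x along a seated column, y towards the plunger.
- station2 (a point): Station 2, second from the blue end, empty: the point where the middle of a fully seated column lies, on its axis, 42 mm above the bench and 30 mm above the rack's plate; x along a seated column, y towards the plunger. Each station has two spring clips, centred 26 mm either side of the point along x, each 12 mm long: 40 mm stays free between them for fingers.
- station3 (a point): Station 3, third from the blue end, already taken: the point where the middle of a fully seated column lies, on its axis, 42 mm above the bench and 30 mm above the rack's plate; x along a seated column, y towards the plunger.
- station4 (a point): Station 4, fourth from the blue end, empty: the point where the middle of a fully seated column lies, on its axis, 42 mm above the bench and 30 mm above the rack's plate; x along a seated column, y towards the plunger. Clip mouths are flared: 21 mm wide at their top, 17 mm above the point, narrowing to 8 mm at 7 mm above it. A tube pushed down spreads them and snaps in at about 5 to 12 N.
- plunger_top (a point): Top of the green domed plunger head (32 mm wide) on a white round housing 42 mm wide, on the rack's plate beyond station 4, 94 mm from it. The point is the middle of the head's top, 76 mm above the bench when up.
- plunger (a joint): Plunger travel in m: 0 = up, 0.015 = down at its stop. A spring returns it; about 2.5 N to start and 6.5 N at the stop.
- rack: Column rack fixed to the bench: grey plate 12 mm thick, 90 mm (x) by 360 mm (y), a blue bar across one end, a plunger at the other, four stations 64 mm apart. Origin on the bench midway between stations 2 and 3; y from the blue end to the plunger; columns lie along x. When letting go beside a neighbour, open the fingers to about 50 mm at most.
- vial: Small amber sample vial with blue cap, 15 mm wide, 33 mm high, standing; bystander, to be left alone. Origin at the centre of its underside.
- beaker: Clear beaker 70 mm wide, 90 mm high; bystander, to be left alone. Origin at the centre of its underside.
- dish: White dish 64 mm wide, 22 mm high; bystander, to be left alone. Origin at the centre of its underside.
- spanner: Steel spanner 160 mm long lying on the bench; bystander, to be left alone.
- driver: Screwdriver 180 mm long lying on the bench; bystander, to be left alone.
Not all that is in view belongs to the job. Leave any purple look-alike of the part that bears col190_center alone. Leave any turquoise look-alike of the part that bears col130_center alone.

How it is judged:
By the outcome, as a careful person would: the job done as asked, in the order asked, and still so for the second after the job is handed in, with the robot touching nothing.
It also fails if it takes over 67 s, if anything falls off the work surface, if the arm or the gripper's body presses on something with over 40 N, if the wrist force passes 120 N, or if a joint passes its speed limit or range.

## Robot

A 7-joint arm with a two-finger parallel gripper is mounted at the origin on the work surface. World frame = base frame: x ahead of the robot, y to its left, z up, the work surface at z = 0. Lengths are in m, angles in rad, forces in N, time in s.
With the tool pointing down it reaches from about 0.4 to 0.85 m from the base axis. Payload 4.5 kg.
Tool frame: the origin (TCP) lies between the finger pads; the fingertips stand 8 mm ahead of it and the grasp point (between the pads) lies 11 mm behind it (env.tips_ahead is the x of the fingertips in the tool frame, in m); x points along the fingers, y is the direction in which the jaws open and shut, and the axes are right-handed (so a half turn about x gives the same grasp; the last joint's range is limited). The gripper opens to 88 mm and grips with 3 to 60 N. Pads are 18 mm wide; open, the fingers measure 123 mm over their backs; the gripper's body (75 mm by 187 mm) begins 45 mm behind the grasp point.
Start: joints at [-1.226, 0.689, -0.195, 1.565, 0.157, 0.902, -0.215], TCP at [0.191, 0.595, 0.21] pointing down, gripper open.
Joint ranges: [-3.01, 3.01], [-0.46, 2.08], [-1.47, 1.51], [0.13, 2.56], [-1, 4.14], [0.04, 2.09], [-2.66, 2.66]. Speed limits (rad/s): [2.57, 2.57, 3.14, 3.14, 3.14, 3.14, 3.14].

## Interface

Orientations are given as a rotation vector (axis times angle).
In Python, from bench import env gives the robot as it stands.
- The arm moves only by the shell command python3 -m handwheel 'ROWS' [FORCE]. ROWS is JSON, a list of rows, each an object of numbers: "rx", "ry", "rz": the turn, a rotation vector about the world's x, y, z each as a share of 0.1 rad, from -1 to 1; "tx", "ty", "tz": the shift along the world's x, y, z each as a share of 25 mm, from -1 to 1; "grip": the closure, from -1 (fully open) to 1 (shut), so that 0 is half open. A call has 1 to 5 rows; each row shifts and turns the commanded pose from where the row before left it; what a row does not reach is not made up. A row lasts 1/12 s, in which the tool goes at most 41.7 mm and 7.16 degrees, less where a joint would pass 70% of its speed; a pose out of reach is approached as far as the arm can. A call with a number of a shift or a turn outside -1 to 1 is refused whole. A call with a gripper value outside its range is refused whole. The fingers move at their own pace and stop on an object; FORCE is the grip in N (left out, the last holds). Time passes only in rows, so rows that do not move let the fingers close. It gives the time, the measured TCP pose, the force and the opening at its end, in the units of the state.
- env.read_state(): the state, without advancing time (a new reading comes with each control period).
- env.get_image(name): name is "side" or "top" or "wrist"; returns a dict with "pixels" (384x512x3 uint8, blue, green, red), "camera_matrix" (3x3 intrinsics, pixels), "k1" (the pictures are not rectified: a ray, as slopes to the right and down, at radius r is drawn at 1 + k1 r^2 times it, then the intrinsics apply), "R" (3x3) and "t" (3): a world point X has camera coordinates R X + t; the wrist camera has in their place "hand_eye" (4x4, takes a point from camera to tool coordinates, whose origin is the TCP and whose axes are the tool frame's). Camera axes: x right, y down, z forward; pixel columns grow to the right and rows downward; lengths in m; the calibration is good to about 2 mm. A picture is of the moment at which its call begins: read the wrist's pose just before it. There is no depth.
- env.close_job(): hands the job in, once; it reports no verdict.
The state is a dict: "t": time; "joints": joint angles; "dq": joint speeds; "joint_torque": joint torques, N m; "ee_pos": TCP position; "tcp_rot": TCP orientation; "contact_force": force on the tool from outside, world axes, zero at the start; "torque": the same for the moment, N m; "width": finger opening in m.
Only numpy, scipy, OpenCV 4.12 (cv2) and the standard library are available. Lean on these libraries where they do the work, as an engineer would, in place of code of your own. Each camera call takes 0.05 s, during which the arm holds its last target.

## Working session

There is one attempt and no reset: what is moved stays moved. The work goes in short steps, Python scripts to look and compute and a shell command to move; the robot and the scene stay as the last step left them, time stands still between calls to the robot, and variables do not carry over. Pictures are saved under pics/ and viewed, and the job is handed in when it is done.

```bash
ls; mkdir -p pics
python3 - <<'E'
from bench import env
import cv2
s=env.read_state();print(s)
for n in ("top","side","wrist"):
    im=env.get_image(n);cv2.imwrite(f"pics/{n}0.png",im["pixels"])
    print(n,{k:v for k,v in im.items() if k!="pixels"})
print(env.tips_ahead)
E
```

```text
pics
{'t': 0.0, 'joints': array([-1.22620702,  0.6899666 , -0.19450907,  1.56634264,  0.15730111,
        0.90251765, -0.215146  ]), 'dq': array([-2.23352856e-03,  2.58526917e-04,  1.12094668e-03, -1.36564114e-03,
        5.72471312e-05,  7.65936240e-04, -2.87063156e-04]), 'joint_torque': array([-8.28533830e-04, -5.27567160e+01, -1.26691125e+00, -1.53437126e+01,
       -5.25531534e-02,  6.44589352e-03,  1.68707616e-04]), 'ee_pos': array([0.19097568, 0.59438183, 0.20892119]), 'tcp_rot': array([ 0.24244538,  1.55714531, -0.24534058]), 'contact_force': array([ 0.2378489 ,  0.50549145, -0.17110182]), 'torque': array([ 0.03776076,  0.01968281, -0.02403708]), 'width': 0.08787493755039512}
top {'camera_matrix': array([[349.64412993,   0.        , 254.10582788],
       [  0.        , 349.64412993, 185.934862  ],
       [  0.        ,   0.        ,   1.        ]]), 'k1': -0.05352448235059037, 'R': array([[-0.00698585, -0.99996821,  0.00384423],
       [-0.99613627,  0.00662243, -0.08757096],
       [ 0.08754272, -0.00444113, -0.99615087]]), 't': array([-0.06584181,  0.51909573,  0.93753577])}
[... 276 characters left out ...]
11, -0.51471434, -0.84134433],
       [ 0.22363873,  0.81129292, -0.54017545]]), 't': array([-0.52990735,  0.11459819,  1.02679732])}
wrist {'camera_matrix': array([[301.507549  ,   0.        , 255.33803836],
       [  0.        , 301.507549  , 192.99972985],
       [  0.        ,   0.        ,   1.        ]]), 'k1': -0.07074803277876025, 'hand_eye': array([[-1.15335347e-04, -2.57692518e-01,  9.66226968e-01,
        -1.74326019e-01],
       [ 9.99999880e-01, -4.89807773e-04, -1.12649151e-05,
        -9.29096945e-04],
       [ 4.76168363e-04,  9.66226850e-01,  2.57692543e-01,
        -6.57464982e-02],
       [ 0.00000000e+00,  0.00000000e+00,  0.00000000e+00,
         1.00000000e+00]])}
0.008
```

View pics/top0.png

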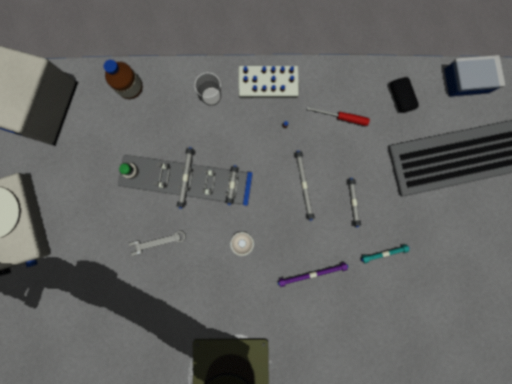

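View pics/side0.png

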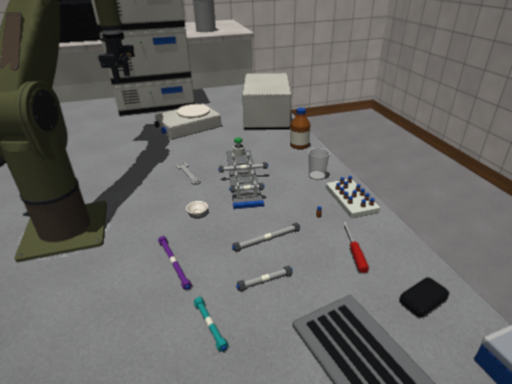

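View pics/wrist0.png

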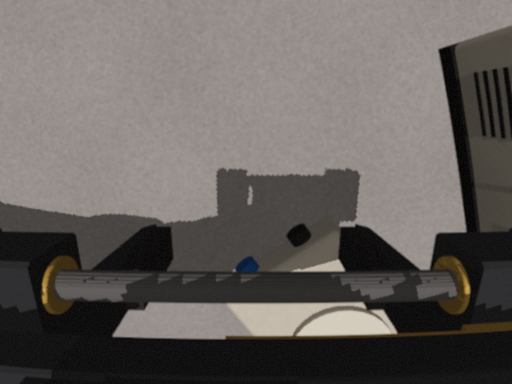

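The top view shows the rack at about (187,180) with the blue bar at (248,188) and the plunger at (127,169). The 190 mm column is at about (305,185), the 130 mm at about (354,202), and the decoys are at (313,274) and (385,254). I'll enlarge it.

```bash
cat > h.py <<'E'
import numpy as np,cv2
from scipy.spatial.transform import Rotation as Ro
def ray(im,uv):
    K=im["camera_matrix"];k1=im["k1"]
    d=(np.array(uv,float)-K[:2,2])/np.array([K[0,0],K[1,1]])
    u=d.copy()
    for _ in range(30): u=d/(1+k1*(u@u))
    return np.array([u[0],u[1],1])
def w(im,uv,z,st=None):
    r=ray(im,uv)
    if "R" in im: o=-im["R"].T@im["t"]; d=im["R"].T@r
    else:
        H=im["hand_eye"];R=Ro.from_rotvec(st["tcp_rot"]).as_matrix()
        o=R@H[:3,3]+st["ee_pos"]; d=R@(H[:3,:3]@r)
    return o+d*(z-o[2])/d[2]
def proj(im,X,st=None):
    X=np.array(X,float)
    if "R" in im: c=im["R"]@X+im["t"]
    else:
        H=im["hand_eye"];R=Ro.from_rotvec(st["tcp_rot"]).as_matrix()
        c=H[:3,:3].T@(R.T@(X-st["ee_pos"])-H[:3,3])
    s=c[:2]/c[2]; s=s*(1+im["k1"]*(s@s)); K=im["camera_matrix"]
    return s*[K[0,0],K[1,1]]+K[:2,2]
E
python3 - <<'E'
import cv2
i=cv2.imread("pics/top0.png")
cv2.imwrite("pics/c1.png",cv2.resize(i[140:230,110:260],None,fx=5,fy=5,interpolation=cv2.INTER_CUBIC))
cv2.imwrite("pics/c2.png",cv2.resize(i[140:240,280:380],None,fx=6,fy=6,interpolation=cv2.INTER_CUBIC))
E
```

```text
(no output)
```

View pics/c1.png

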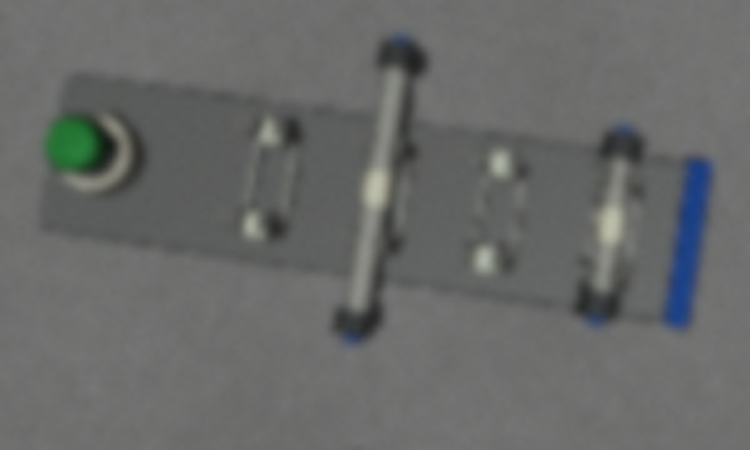

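View pics/c2.png

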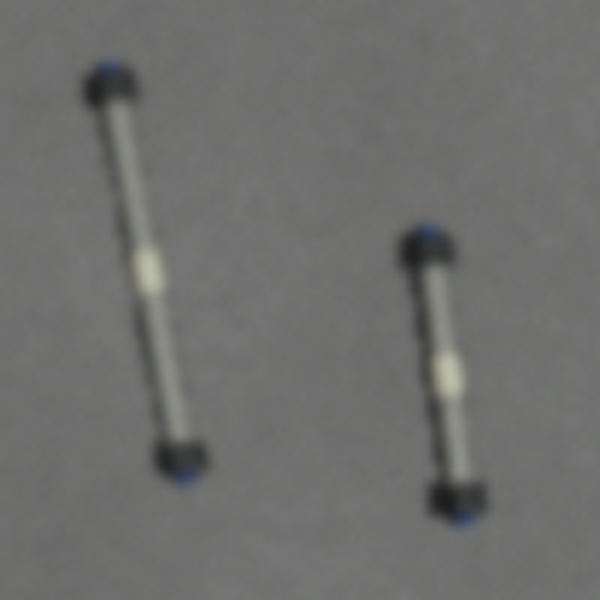

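Run:
```python
from bench import env
from h import *
im=env.get_image("top")
def f(p,o,s): return [o[0]+(p[0]+.5)/s-.5,o[1]+(p[1]+.5)/s-.5]
P={"100a":(624,130),"100b":(597,322),"100m":(610,226),"160a":(400,38),"160b":(351,340),"160m":(376,188)}
W={}
for k,p in P.items(): W[k]=w(im,f(p,(110,140),5),.042)
W["pl"]=w(im,f((74,142),(110,140),5),.074)
for k,p in {"190a":(110,63),"190b":(183,484),"190m":(149,270),"130a":(426,228),"130b":(462,522),"130m":(448,374)}.items(): W[k]=w(im,f(p,(280,140),6),.010)
for k in W: print(k,W[k].round(4))
for k in ("100","160","190","130"):
    d=W[k+"a"]-W[k+"b"];print(k,np.linalg.norm(d),((W[k+"a"]+W[k+"b"])/2).round(4),np.degrees(np.arctan2(d[1],d[0])))
m1=(W["100a"]+W["100b"])/2;m3=(W["160a"]+W["160b"])/2
y=(m3-m1);print(np.linalg.norm(y),np.degrees(np.arctan2(y[1],y[0]))-90)
print("s2",(m1+m3)/2,"s4",m3+y/2, "pl", m3+y/2+y/np.linalg.norm(y)*.094)
s=env.read_state();print(Ro.from_rotvec(s["tcp_rot"]).as_matrix().round(3))
```

```text
100a [ 0.5726 -0.0164  0.042 ]
100b [ 0.4688 -0.0017  0.042 ]
100m [ 0.5204 -0.0087  0.042 ]
160a [0.624  0.1056 0.042 ]
160b [0.4599 0.1304 0.042 ]
160m [0.5419 0.1178 0.042 ]
pl [0.5637 0.2714 0.074 ]
190a [ 0.6202 -0.1935  0.01  ]
190b [ 0.4234 -0.2237  0.01  ]
190m [ 0.5226 -0.2098  0.01  ]
130a [ 0.5415 -0.3402  0.01  ]
130b [ 0.4047 -0.3529  0.01  ]
130m [ 0.4732 -0.3484  0.01  ]
100 0.10478846786377151 [ 0.5207 -0.009   0.042 ] -8.056749450967205
160 0.16593497955948314 [0.542 0.118 0.042] -8.589144997154024
190 0.19912353537501062 [ 0.5218 -0.2086  0.01  ] 8.724952842852069
130 0.13736800837279045 [ 0.4731 -0.3465  0.01  ] 5.312081890889623
0.12881420132351454 -9.52096986235837
s2 [0.53132932 0.05451146 0.042     ] s4 [0.5526363  0.18155127 0.042     ] pl [0.5681847  0.27425643 0.042     ]
[[-0.     0.306  0.952]
 [-0.001  0.952 -0.306]
 [-1.    -0.001  0.   ]]
```

```bash
python3 -m handwheel '[{"tx":0.7,"ty":-1,"tz":0.1,"rz":0.08},{"tx":0.7,"ty":-1,"tz":0.1,"rz":0.08},{"tx":0.7,"ty":-1,"tz":0.1,"rz":0.08},{"tx":0.7,"ty":-1,"tz":0.1,"rz":0.08},{"tx":0.7,"ty":-1,"tz":0.1,"rz":0.08}]' 40
python3 -m handwheel '[{"tx":0.7,"ty":-1,"tz":0.1,"rz":0.08},{"tx":0.7,"ty":-1,"tz":0.1,"rz":0.08},{"tx":0.7,"ty":-1,"tz":0.1,"rz":0.08},{"tx":0.7,"ty":-1,"tz":0.1,"rz":0.08},{"tx":0.7,"ty":-1,"tz":0.1,"rz":0.08}]'
```

```text
schema error: expected keys rx, ry, rz, tx, ty, tz, grip
schema error: expected keys rx, ry, rz, tx, ty, tz, grip
```

```bash
python3 -m handwheel '[{"rx":0,"ry":0,"rz":0.08,"tx":0.7,"ty":-1,"tz":0.1,"grip":-1},{"rx":0,"ry":0,"rz":0.08,"tx":0.7,"ty":-1,"tz":0.1,"grip":-1},{"rx":0,"ry":0,"rz":0.08,"tx":0.7,"ty":-1,"tz":0.1,"grip":-1},{"rx":0,"ry":0,"rz":0.08,"tx":0.7,"ty":-1,"tz":0.1,"grip":-1},{"rx":0,"ry":0,"rz":0.08,"tx":0.7,"ty":-1,"tz":0.1,"grip":-1}]' 40
```

```text
t: 0.62
ee_pos: [0.2792, 0.4687, 0.2222]
tcp_rot: [0.212, 1.56, -0.212]
contact_force: [1.1, 0.3, -0.4]
width: 0.088
```

```bash
for i in 1; do python3 -m handwheel '[{"rx":0,"ry":0,"rz":0.08,"tx":0.7,"ty":-1,"tz":0.1,"grip":-1},{"rx":0,"ry":0,"rz":0.08,"tx":0.7,"ty":-1,"tz":0.1,"grip":-1},{"rx":0,"ry":0,"rz":0.08,"tx":0.7,"ty":-1,"tz":0.1,"grip":-1},{"rx":0,"ry":0,"rz":0.08,"tx":0.7,"ty":-1,"tz":0.1,"grip":-1},{"rx":0,"ry":0,"rz":0.08,"tx":0.7,"ty":-1,"tz":0.1,"grip":-1}]'; done
python3 -m handwheel '[{"rx":0,"ry":0,"rz":0.08,"tx":0.7,"ty":-1,"tz":0.1,"grip":-1},{"rx":0,"ry":0,"rz":0.08,"tx":0.7,"ty":-1,"tz":0.1,"grip":-1},{"rx":0,"ry":0,"rz":0.08,"tx":0.7,"ty":-1,"tz":0.1,"grip":-1},{"rx":0,"ry":0,"rz":0.08,"tx":0.7,"ty":-1,"tz":0.1,"grip":-1},{"rx":0,"ry":0,"rz":0,"tx":0,"ty":0,"tz":0,"grip":-1}]'
python3 - <<'E'
from bench import env
import cv2
s=env.read_state();print(s['ee_pos'],s['dq'].round(3))
im=env.get_image("wrist");cv2.imwrite("pics/w1.png",im["pixels"])
E
```

```text
t: 1.03
ee_pos: [0.3668, 0.3437, 0.2348]
tcp_rot: [0.181, 1.563, -0.181]
contact_force: [0.1, 0.9, -0.1]
width: 0.0882
t: 1.45
ee_pos: [0.4403, 0.2383, 0.2448]
tcp_rot: [0.161, 1.562, -0.167]
contact_force: [0.1, 0.3, -0.6]
width: 0.0885
[0.44026648 0.23828408 0.24480621] [-0.071  0.005 -0.065  0.014 -0.034 -0.02  -0.09 ]
```

View pics/w1.png

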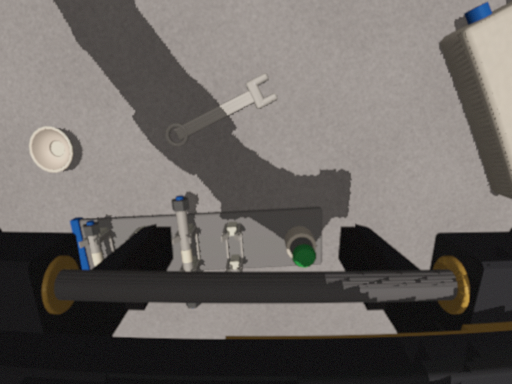

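```bash
python3 -m handwheel '[{"rx":0,"ry":0,"rz":0.1,"tx":0.9,"ty":-0.8,"tz":0,"grip":-1},{"rx":0,"ry":0,"rz":0.1,"tx":0.9,"ty":-0.8,"tz":0,"grip":-1},{"rx":0,"ry":0,"rz":0.1,"tx":0.9,"ty":-0.8,"tz":0,"grip":-1},{"rx":0,"ry":0,"rz":0.1,"tx":0.9,"ty":-0.8,"tz":0,"grip":-1},{"rx":0,"ry":0,"rz":0.1,"tx":0.9,"ty":-0.8,"tz":0,"grip":-1}]'
python3 -m handwheel '[{"rx":0,"ry":0,"rz":0,"tx":0.9,"ty":-0.8,"tz":0,"grip":-1},{"rx":0,"ry":0,"rz":0,"tx":0.9,"ty":-0.8,"tz":0,"grip":-1},{"rx":0,"ry":0,"rz":0,"tx":0,"ty":0,"tz":0,"grip":-1},{"rx":0,"ry":0,"rz":0,"tx":0,"ty":0,"tz":0,"grip":-1}]'
python3 - <<'E'
from bench import env
import cv2,pickle
s=env.read_state();print(s['ee_pos'],s['dq'].round(3))
im=env.get_image("wrist");cv2.imwrite("pics/w2.png",im["pixels"])
pickle.dump((s,im),open("w2.pkl","wb"))
cv2.imwrite("pics/w2c.png",cv2.resize(im["pixels"][80:280,70:430],None,fx=2.2,fy=2.2,interpolation=cv2.INTER_CUBIC))
E
```

```text
t: 1.92
ee_pos: [0.5489, 0.1457, 0.2447]
tcp_rot: [0.115, 1.568, -0.114]
contact_force: [-0.3, -0.1, -0.1]
width: 0.0881
t: 2.25
ee_pos: [0.594, 0.1049, 0.2441]
tcp_rot: [0.119, 1.568, -0.118]
contact_force: [-0.1, 0.5, 0.0]
width: 0.0881
[0.59400861 0.10486057 0.2441042 ] [-0.036 -0.021 -0.046  0.04  -0.016 -0.001 -0.003]
```

View pics/w2.png

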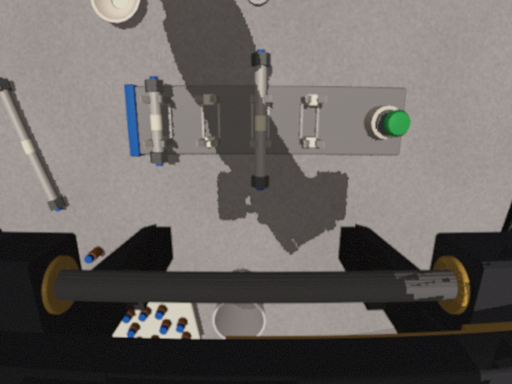

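Run:
```python
import cv2
i=cv2.imread("pics/w2.png")
cv2.imwrite("pics/w2a.png",cv2.resize(i[45:195,140:340],None,fx=4,fy=4,interpolation=cv2.INTER_CUBIC))
cv2.imwrite("pics/w2b.png",cv2.resize(i[70:220,0:80],None,fx=4,fy=4,interpolation=cv2.INTER_CUBIC))
```

```text
(no output)
```

View pics/w2a.png

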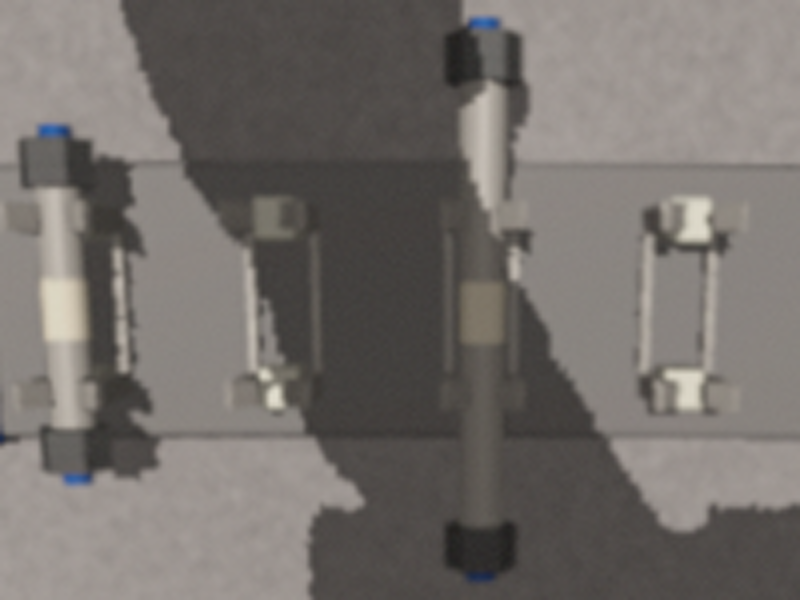

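View pics/w2b.png

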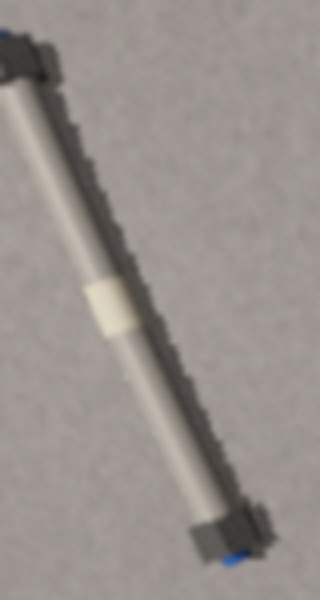

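Run:
```python
import pickle
from h import *
s,im=pickle.load(open("w2.pkl","rb"))
f=lambda p,o:[o[0]+(p[0]+.5)/4-.5,o[1]+(p[1]+.5)/4-.5]
A=(140,45)
W={}
for k,p in {"100a":(54,128),"100b":(76,482),"100m":(65,309),"160a":(485,19),"160b":(481,579),"160m":(482,313)}.items(): W[k]=w(im,f(p,A),.042,s)
for k,p in {"c4a":(692,218),"c4b":(687,388),"c2a":(277,216),"c2b":(275,388)}.items(): W[k]=w(im,f(p,A),.028,s)
W["190b"]=w(im,f((232,560),(0,70)),.01,s);W["190m"]=w(im,f((113,307),(0,70)),.01,s)
W["pl"]=w(im,(398,123),.073,s)
for k in W: print(k,W[k].round(4))
for k in ("100","160"):
    d=W[k+"a"]-W[k+"b"];print(k,np.linalg.norm(d),((W[k+"a"]+W[k+"b"])/2).round(4),np.degrees(np.arctan2(-d[1],-d[0])))
d=W["190m"]-W["190b"];print(np.linalg.norm(d),np.degrees(np.arctan2(-d[1],-d[0])))
m1=(W["100m"]);m3=(W["160m"])
y=(m3-m1);print(np.linalg.norm(y),np.degrees(np.arctan2(y[1],y[0]))-90)
u=y/np.linalg.norm(y)
c=(m1+m3)/2
print("s2",c,"s4",c+u*.128,"pl",c+u*.222,"c4",(W["c4a"]+W["c4b"])/2,"c2",(W["c2a"]+W["c2b"])/2)
R=Ro.from_rotvec(s["tcp_rot"]).as_matrix();print(R.round(3),np.degrees(np.arctan2(R[1,1],R[0,1])))
```

```text
100a [ 4.675e-01 -1.000e-04  4.200e-02]
100b [ 0.5731 -0.0172  0.042 ]
100m [ 0.52   -0.0085  0.042 ]
160a [0.4578 0.1312 0.042 ]
160b [0.624  0.1053 0.042 ]
160m [0.5411 0.1179 0.042 ]
c4a [0.5224 0.1872 0.028 ]
c4b [0.5747 0.1799 0.028 ]
c2a [0.5024 0.0593 0.028 ]
c2b [0.5548 0.0488 0.028 ]
190b [ 0.6174 -0.1939  0.01  ]
190m [ 0.5208 -0.209   0.01  ]
pl [0.5626 0.2731 0.073 ]
100 0.10696947291182182 [ 0.5203 -0.0086  0.042 ] -9.203564236311673
160 0.16815260800517587 [0.5409 0.1183 0.042 ] -8.86941183624344
0.09782807493582268 8.88169583651831
0.1281455422547893 -9.503897863220743
s2 [0.53054648 0.05472982 0.042     ] s4 [0.55168116 0.18097294 0.042     ] pl [0.56720194 0.27368273 0.042     ] c4 [0.54856736 0.18355443 0.028     ] c2 [0.52860282 0.05405316 0.028     ]
[[-0.001  0.15   0.989]
 [ 0.     0.989 -0.15 ]
 [-1.     0.    -0.001]] 81.3625837293758
```

Run:
```python
import pickle,cv2
from h import *
s,im=pickle.load(open("w2.pkl","rb"))
g=cv2.resize(im["pixels"][70:180,290:420],None,fx=6,fy=6,interpolation=cv2.INTER_CUBIC);cv2.imwrite("pics/w2d.png",g)
g=cv2.resize(im["pixels"][70:180,115:245],None,fx=6,fy=6,interpolation=cv2.INTER_CUBIC);cv2.imwrite("pics/w2e.png",g)
```

```text
(no output)
```

View pics/w2d.png

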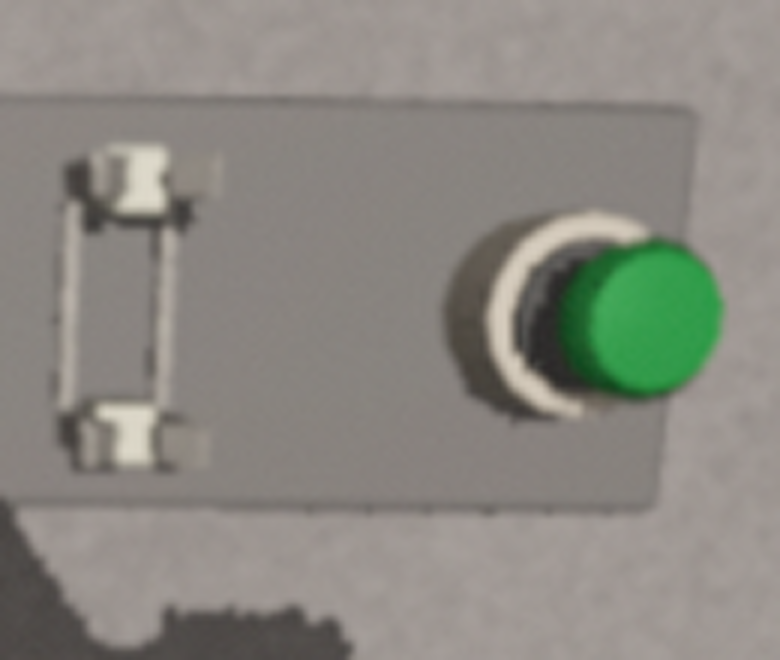

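View pics/w2e.png

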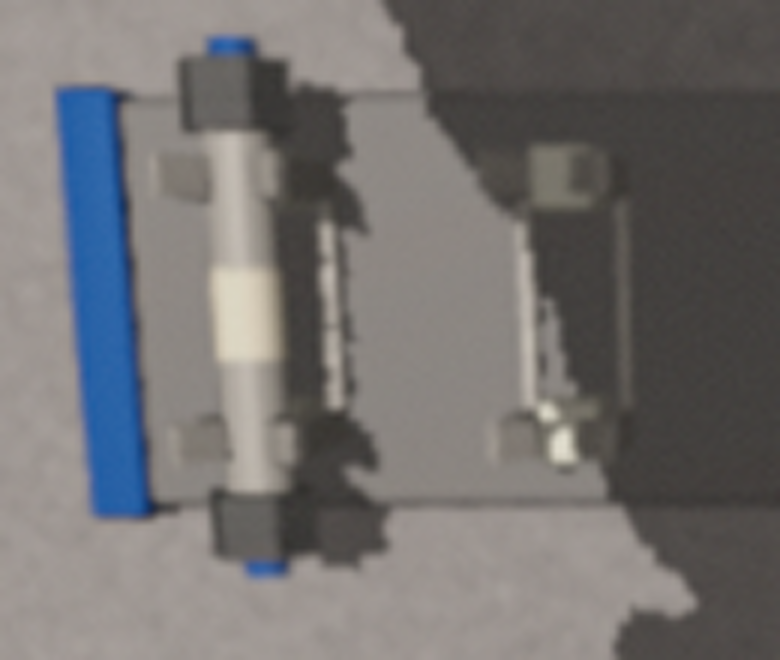

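Run:
```python
import pickle
from h import *
s,im=pickle.load(open("w2.pkl","rb"))
f=lambda p,o:[o[0]+(p[0]+.5)/6-.5,o[1]+(p[1]+.5)/6-.5]
D=(290,70);E=(115,70)
q=lambda p,o,z:w(im,f(p,o),z,s)
th=np.radians(-9.2);ux=np.array([np.cos(th),np.sin(th)]);uy=np.array([-ux[1],ux[0]])
def loc(X): return (np.round([X[:2]@ux*1e3,X[:2]@uy*1e3],1))
print("col100",loc(np.array([.5202,-.0086])),"col160",loc(np.array([.541,.118])))
for z in (.05,.055,.059):
  for n,a,b,o in (("lip4",(200,175),(190,445),D),("lip1L",(183,175),(203,440),E),("lip1R",(270,170),(287,440),E)):
    A=q(a,o,z);B=q(b,o,z);print(z,n,loc(A),loc(B),loc((A+B)/2),np.linalg.norm(A-B))
for n,a,b,o in (("plateR",(695,106),(655,512),D),("plate4",(140,98),(140,504),D),("plate2",(450,94),(450,503),E)):
    A=q(a,o,.012);B=q(b,o,.012);print(n,loc(A),loc(B),loc((A+B)/2),np.linalg.norm(A-B))
print("pl",loc(q((642,318),D,.07)))
A=q((85,90),E,.02);B=q((122,515),E,.02);print("bar",loc(A),loc(B))
A=q((78,208),D,.015);B=q((65,400),D,.015);print("rail",loc(A),loc(B));A=q((168,208),D,.015);B=q((160,400),D,.015);print("rail",loc(A),loc(B))
```

```text
col100 [514.9  74.7] col160 [515.2 203. ]
0.05 lip4 [486.1 276.5] [539.  277.6] [512.6 277. ] 0.052926590252477305
0.05 lip1L [487.4  66. ] [539.6  66.4] [513.5  66.2] 0.05223170917889831
0.05 lip1R [486.6  83.6] [539.6  83.8] [513.1  83.7] 0.053057880234283976
0.055 lip4 [486.4 275.4] [538.5 276.5] [512.4 276. ] 0.052208402528801726
0.055 lip1L [487.6  67.8] [539.1  68.2] [513.4  68. ] 0.051522950648641
0.055 lip1R [486.8  85.1] [539.1  85.3] [513.   85.2] 0.05233791097031395
0.059 lip4 [486.5 274.6] [538.2 275.6] [512.4 275.1] 0.05163385234986124
0.059 lip1L [487.8  69.2] [538.8  69.6] [513.3  69.4] 0.05095594382443499
0.059 lip1R [487.   86.3] [538.7  86.6] [512.9  86.5] 0.05176193555913802
plateR [466.9 393.1] [556.  394.4] [511.4 393.8] 0.0891574576525309
plate4 [468.5 270.8] [556.  275.4] [512.3 273.1] 0.08766424020781463
plate2 [469.1 111.9] [557.3 108.4] [513.2 110.2] 0.08834701407946649
pl [511.4 359.2]
bar [468.4  35.3] [559.2  36.1]
rail [491.8 258. ] [532.9 256.9]
rail [491.5 277.5] [532.6 278. ]
```

```bash
python3 -m handwheel '[{"rx":0,"ry":0,"rz":0.22,"tx":-0.2,"ty":-0.9,"tz":-0.2,"grip":-1},{"rx":0,"ry":0,"rz":0.22,"tx":-0.2,"ty":-0.9,"tz":-0.2,"grip":-1},{"rx":0,"ry":0,"rz":0.22,"tx":-0.2,"ty":-0.9,"tz":-0.2,"grip":-1},{"rx":0,"ry":0,"rz":0.22,"tx":-0.2,"ty":-0.9,"tz":-0.2,"grip":-1},{"rx":0,"ry":0,"rz":0.22,"tx":-0.2,"ty":-0.9,"tz":-0.2,"grip":-1}]'
python3 -m handwheel '[{"rx":0,"ry":0,"rz":0.22,"tx":-0.2,"ty":-0.9,"tz":-0.2,"grip":-1},{"rx":0,"ry":0,"rz":0.22,"tx":-0.2,"ty":-0.9,"tz":-0.2,"grip":-1},{"rx":0,"ry":0,"rz":0.22,"tx":-0.2,"ty":-0.9,"tz":-0.2,"grip":-1},{"rx":0,"ry":0,"rz":0.22,"tx":-0.2,"ty":-0.9,"tz":-0.2,"grip":-1},{"rx":0,"ry":0,"rz":0.22,"tx":-0.2,"ty":-0.9,"tz":-0.2,"grip":-1}]'
python3 -m handwheel '[{"rx":0,"ry":0,"rz":0.22,"tx":-0.2,"ty":-0.9,"tz":-0.2,"grip":-1},{"rx":0,"ry":0,"rz":0.22,"tx":-0.2,"ty":-0.9,"tz":-0.2,"grip":-1},{"rx":0,"ry":0,"rz":0.22,"tx":-0.2,"ty":-0.9,"tz":-0.2,"grip":-1},{"rx":0,"ry":0,"rz":0.22,"tx":-0.2,"ty":-0.9,"tz":-0.2,"grip":-1},{"rx":0,"ry":0,"rz":0,"tx":0,"ty":0,"tz":0,"grip":-1}]'
python3 - <<'E'
from bench import env
from h import *
s=env.read_state();R=Ro.from_rotvec(s["tcp_rot"]).as_matrix();print(s["ee_pos"],np.degrees(np.arctan2(R[1,1],R[0,1])))
im=env.get_image("wrist");cv2.imwrite("pics/w3.png",im["pixels"])
import pickle;pickle.dump((s,im),open("w3.pkl","wb"))
E
```

```text
t: 2.72
ee_pos: [0.5673, -0.0054, 0.2197]
tcp_rot: [0.027, 1.571, -0.025]
contact_force: [-0.2, 0.4, -0.0]
width: 0.0882
t: 3.13
ee_pos: [0.5429, -0.1179, 0.1948]
tcp_rot: [-0.059, 1.57, 0.061]
contact_force: [0.2, -0.5, 0.2]
width: 0.0881
t: 3.55
ee_pos: [0.5211, -0.2133, 0.1738]
tcp_rot: [-0.124, 1.571, 0.121]
contact_force: [-0.2, -0.2, -0.5]
width: 0.0878
[ 0.521114   -0.2133076   0.17375467] 98.92627067577631
```

View pics/w3.png

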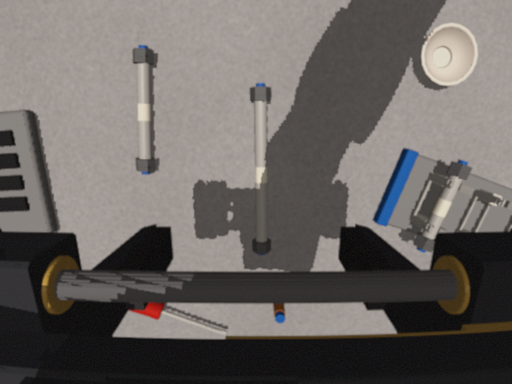

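Run:
```python
import cv2
i=cv2.imread("pics/w3.png")
a=cv2.resize(i[35:185,110:180],None,fx=4,fy=4,interpolation=cv2.INTER_CUBIC)
b=cv2.resize(i[75:265,225:295],None,fx=3.15,fy=3.15,interpolation=cv2.INTER_CUBIC)[:600]
b=cv2.copyMakeBorder(b,0,600-b.shape[0],0,0,cv2.BORDER_CONSTANT)
cv2.imwrite("pics/w3c.png",cv2.hconcat([a,b]));print(a.shape,b.shape)
```

```text
(600, 280, 3) (600, 220, 3)
```

View pics/w3c.png

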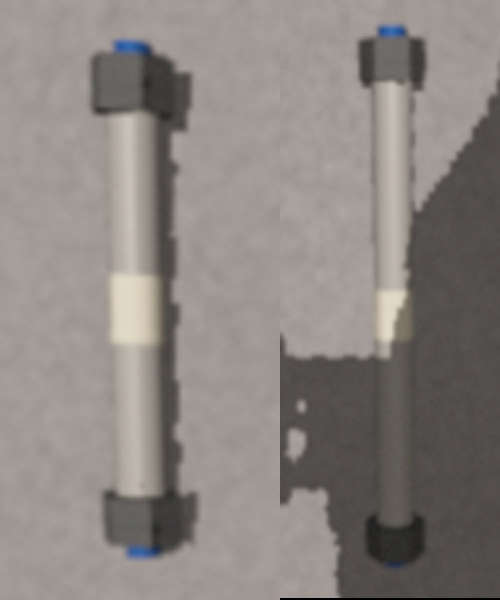

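Run:
```python
import pickle
from h import *
s,im=pickle.load(open("w3.pkl","rb"))
f=lambda p,o,k:[o[0]+(p[0]+.5)/k-.5,o[1]+(p[1]+.5)/k-.5]
for n,P,o,k in (("130",[(130,42),(142,556),(132,113),(140,493),(136,309)],(110,35),4),("190",[(112,28),(114,565),(112,82),(115,520),(113,315)],(225,75),3.15)):
    W=[w(im,f(p,o,k),z,s) for p,z in zip(P,(.01,.01,.01,.01,.013))]
    for a in W: print(a.round(4),end=" ")
    d=W[1]-W[0];e=W[3]-W[2]
    print(n,((W[0]+W[1])/2).round(4),((W[2]+W[3])/2).round(4),np.linalg.norm(d),np.linalg.norm(e),np.degrees(np.arctan2(d[1],d[0])),np.degrees(np.arctan2(e[1],e[0])))
```

```text
[ 0.4035 -0.3538  0.01  ] [ 0.5413 -0.34    0.01  ] [ 0.4213 -0.3517  0.01  ] [ 0.5231 -0.3418  0.01  ] [ 0.4721 -0.3454  0.013 ] 130 [ 0.4724 -0.3469  0.01  ] [ 0.4722 -0.3467  0.01  ] 0.13843986197108366 0.10223631444148097 5.747927088249377 5.59928359813137
[ 0.4241 -0.2244  0.01  ] [ 0.6199 -0.1922  0.01  ] [ 0.4417 -0.2216  0.01  ] [ 0.6011 -0.1948  0.01  ] [ 0.5215 -0.2085  0.013 ] 190 [ 0.522  -0.2083  0.01  ] [ 0.5214 -0.2082  0.01  ] 0.1984621313574631 0.16168197001055995 9.350390838007817 9.534272881915458
```

```bash
python3 -m handwheel '[{"rx":0,"ry":0,"rz":0.05,"tx":0,"ty":0.2,"tz":-1,"grip":-1},{"rx":0,"ry":0,"rz":0,"tx":0,"ty":0,"tz":-1,"grip":-1},{"rx":0,"ry":0,"rz":0,"tx":0,"ty":0,"tz":-1,"grip":-1},{"rx":0,"ry":0,"rz":0,"tx":0,"ty":0,"tz":-1,"grip":-1},{"rx":0,"ry":0,"rz":0,"tx":0,"ty":0,"tz":-1,"grip":-1}]'
python3 -m handwheel '[{"rx":0,"ry":0,"rz":0,"tx":0,"ty":0,"tz":0,"grip":-1},{"rx":0,"ry":0,"rz":0,"tx":0,"ty":0,"tz":0,"grip":-1}]'
```

```text
t: 4.02
ee_pos: [0.5247, -0.2011, 0.0494]
tcp_rot: [-0.13, 1.565, 0.133]
contact_force: [0.4, 0.3, 0.8]
width: 0.0879
t: 4.18
ee_pos: [0.5236, -0.2019, 0.0496]
tcp_rot: [-0.13, 1.568, 0.133]
contact_force: [1.1, -0.6, 0.6]
width: 0.0884
```

```bash
python3 -m handwheel '[{"rx":0,"ry":0,"rz":0,"tx":-0.08,"ty":-0.26,"tz":-0.5,"grip":-1},{"rx":0,"ry":0,"rz":0,"tx":0,"ty":0,"tz":-0.5,"grip":-1},{"rx":0,"ry":0,"rz":0,"tx":0,"ty":0,"tz":-0.3,"grip":-1},{"rx":0,"ry":0,"rz":0,"tx":0,"ty":0,"tz":0,"grip":-1}]'
python3 - <<'E'
from bench import env
from h import *
s=env.read_state();R=Ro.from_rotvec(s["tcp_rot"]).as_matrix();print(s["ee_pos"],np.degrees(np.arctan2(R[1,1],R[0,1])),R[:,0].round(3))
im=env.get_image("wrist");cv2.imwrite("pics/w4.png",im["pixels"])
E
```

```text
t: 4.52
ee_pos: [0.5213, -0.2113, 0.0168]
tcp_rot: [-0.129, 1.568, 0.129]
contact_force: [-0.3, -0.3, 0.1]
width: 0.0881
[ 0.52134483 -0.21128822  0.01677573] 99.40656500923589 [-0.001  0.    -1.   ]
```

View pics/w4.png

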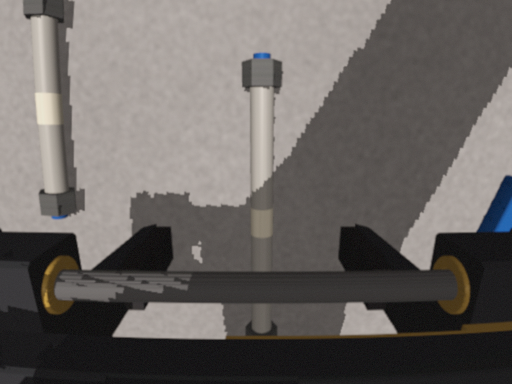

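```bash
python3 - <<'E'
from bench import env
from h import *
s=env.read_state();im=env.get_image("wrist")
print(s["ee_pos"],w(im,(261.5,222),.014,s),w(im,(261.5,72),.01,s))
E
python3 -m handwheel '[{"rx":0,"ry":0,"rz":0,"tx":0,"ty":0.1,"tz":-0.23,"grip":-1},{"rx":0,"ry":0,"rz":0,"tx":0,"ty":0,"tz":0,"grip":-1}]'
```

```text
[ 0.52170686 -0.21130786  0.01738684] [ 0.52124732 -0.20838009  0.014     ] [ 0.43344887 -0.22325083  0.01      ]
t: 4.78
ee_pos: [0.5219, -0.2082, 0.0114]
tcp_rot: [-0.129, 1.566, 0.13]
contact_force: [-0.3, 0.6, -0.5]
width: 0.0882
```

Centred on the column to within 1 mm. Closing.

```bash
python3 -m handwheel '[{"rx":0,"ry":0,"rz":0,"tx":0,"ty":0,"tz":0,"grip":1},{"rx":0,"ry":0,"rz":0,"tx":0,"ty":0,"tz":0,"grip":1},{"rx":0,"ry":0,"rz":0,"tx":0,"ty":0,"tz":0,"grip":1},{"rx":0,"ry":0,"rz":0,"tx":0,"ty":0,"tz":0,"grip":1},{"rx":0,"ry":0,"rz":0,"tx":0,"ty":0,"tz":0,"grip":1}]' 55
python3 -m handwheel '[{"rx":0,"ry":0,"rz":0,"tx":0,"ty":0,"tz":0,"grip":1},{"rx":0,"ry":0,"rz":0,"tx":0,"ty":0,"tz":0,"grip":1},{"rx":0,"ry":0,"rz":0,"tx":0,"ty":0,"tz":0,"grip":1}]'
```

```text
t: 5.2
ee_pos: [0.5217, -0.209, 0.0116]
tcp_rot: [-0.129, 1.567, 0.129]
contact_force: [0.5, 0.4, -0.2]
width: 0.0568
t: 5.45
ee_pos: [0.5216, -0.209, 0.0115]
tcp_rot: [-0.129, 1.567, 0.129]
contact_force: [0.1, 0.2, 0.1]
width: 0.0372
```

```bash
python3 -m handwheel '[{"rx":0,"ry":0,"rz":0,"tx":0,"ty":0,"tz":0,"grip":1},{"rx":0,"ry":0,"rz":0,"tx":0,"ty":0,"tz":0,"grip":1},{"rx":0,"ry":0,"rz":0,"tx":0,"ty":0,"tz":0,"grip":1},{"rx":0,"ry":0,"rz":0,"tx":0,"ty":0,"tz":0,"grip":1},{"rx":0,"ry":0,"rz":0,"tx":0,"ty":0,"tz":0,"grip":1}]'
```

```text
t: 5.87
ee_pos: [0.5216, -0.2089, 0.0115]
tcp_rot: [-0.129, 1.567, 0.129]
contact_force: [1.0, -0.2, -0.7]
width: 0.0036
```

Run:
```python
from bench import env
from h import *
s=env.read_state();print(s["width"],s["ee_pos"])
for n in ("wrist","side"):
    im=env.get_image(n);cv2.imwrite(f"pics/{n}5.png",im["pixels"])
```

```text
0.0035674529248966294 [ 0.5216219  -0.20891183  0.01149434]
```

View pics/wrist5.png

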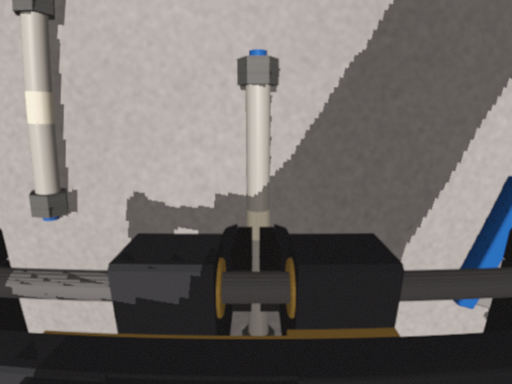

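View pics/side5.png

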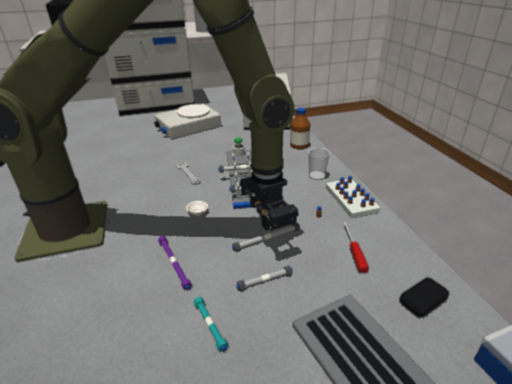

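```bash
python3 -m handwheel '[{"rx":0,"ry":0,"rz":0,"tx":0,"ty":0,"tz":0,"grip":1},{"rx":0,"ry":0,"rz":0,"tx":0,"ty":0,"tz":0,"grip":1}]'
python3 - <<'E'
from bench import env
from h import *
im=env.get_image("wrist")["pixels"]
cv2.imwrite("pics/w6.png",cv2.resize(im[190:345,190:325],None,fx=3.8,fy=3.8,interpolation=cv2.INTER_CUBIC))
E
```

```text
t: 6.13
ee_pos: [0.5216, -0.2089, 0.0115]
tcp_rot: [-0.129, 1.567, 0.129]
contact_force: [0.3, -0.1, -0.6]
width: 0.0003
```

View pics/w6.png

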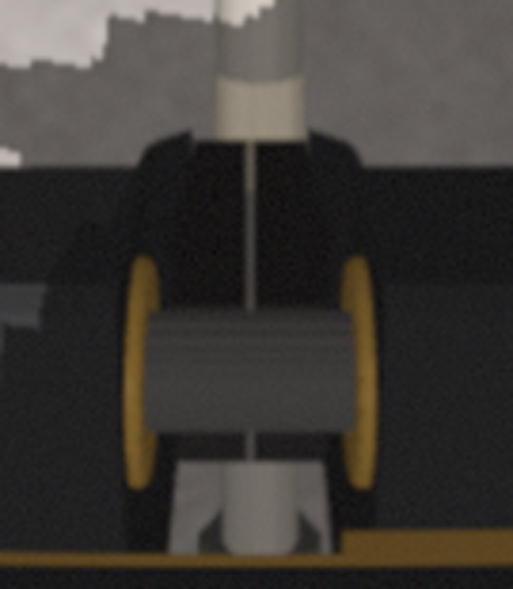

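Run:
```python
from bench import env
from h import *
im=env.get_image("wrist");H=im["hand_eye"]
s=dict(ee_pos=np.zeros(3),tcp_rot=np.zeros(3))
for x in (.008,0,-.011,-.03):
  for z in (-.009,.009): print(x,z,proj(im,(x,0,z),s).round(1), proj(im,(x,.044,z),s).round(1))
st=env.read_state()
print(proj(im,(st["ee_pos"][0],st["ee_pos"][1],.017),st))
```

```text
0.008 -0.009 [256.8 206. ] [326. 206.]
0.008 0.009 [256.7 232.5] [324.2 232.3]
0 -0.009 [256.8 210. ] [328.9 209.9]
0 0.009 [256.8 237.4] [327.  237.2]
-0.011 -0.009 [256.9 216. ] [333.4 215.8]
-0.011 0.009 [256.9 244.9] [331.2 244.6]
-0.03 -0.009 [257.1 228.3] [342.5 228. ]
-0.03 0.009 [257. 260.] [339.8 259.6]
[256.83474456 227.1682778 ]
```

The fingers have shut above the tube, with no contact. In the wrist picture the fingertips sit at row 225, which puts them about 26 mm behind the TCP, not 8 mm ahead of it as stated. I'll reopen and go down carefully, watching the contact force.

```bash
python3 -m handwheel '[{"rx":0,"ry":0,"rz":0,"tx":0,"ty":0,"tz":0,"grip":-0.1},{"rx":0,"ry":0,"rz":0,"tx":0,"ty":0,"tz":0,"grip":-0.1},{"rx":0,"ry":0,"rz":0,"tx":0,"ty":0,"tz":0,"grip":-0.1},{"rx":0,"ry":0,"rz":0,"tx":0,"ty":0,"tz":0,"grip":-0.1},{"rx":0,"ry":0,"rz":0,"tx":0,"ty":0,"tz":0,"grip":-0.1}]'
python3 -m handwheel '[{"rx":0,"ry":0,"rz":0,"tx":0,"ty":0,"tz":0,"grip":-0.1},{"rx":0,"ry":0,"rz":0,"tx":0,"ty":0,"tz":-0.2,"grip":-0.1},{"rx":0,"ry":0,"rz":0,"tx":0,"ty":0,"tz":-0.2,"grip":-0.1},{"rx":0,"ry":0,"rz":0,"tx":0,"ty":0,"tz":0,"grip":-0.1}]'
python3 - <<'E'
from bench import env
from h import *
im=env.get_image("wrist")["pixels"]
cv2.imwrite("pics/w7.png",im)
E
```

```text
t: 6.65
ee_pos: [0.5216, -0.2089, 0.0115]
tcp_rot: [-0.129, 1.567, 0.129]
contact_force: [0.0, 0.6, -0.1]
width: 0.0318
t: 6.98
ee_pos: [0.5209, -0.2087, 0.0004]
tcp_rot: [-0.129, 1.569, 0.13]
contact_force: [0.3, 0.5, -0.3]
width: 0.0484
```

View pics/w7.png

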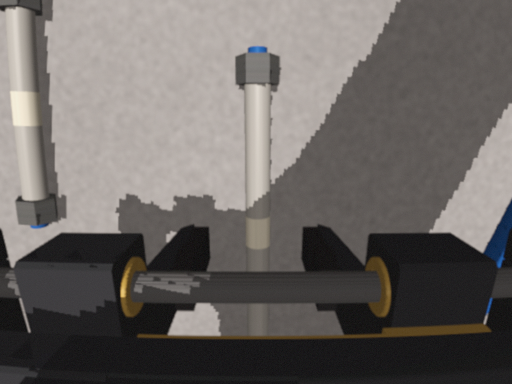

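```bash
python3 -m handwheel '[{"rx":0,"ry":0,"rz":0,"tx":0,"ty":0,"tz":-0.2,"grip":-0.1},{"rx":0,"ry":0,"rz":0,"tx":0,"ty":0,"tz":-0.2,"grip":-0.1},{"rx":0,"ry":0,"rz":0,"tx":0,"ty":0,"tz":0,"grip":-0.1}]'
python3 -m handwheel '[{"rx":0,"ry":0,"rz":0,"tx":0,"ty":0,"tz":-0.15,"grip":-0.1},{"rx":0,"ry":0,"rz":0,"tx":0,"ty":0,"tz":-0.15,"grip":-0.1},{"rx":0,"ry":0,"rz":0,"tx":0,"ty":0,"tz":0,"grip":-0.1}]'
python3 - <<'E'
from bench import env
from h import *
im=env.get_image("wrist")["pixels"]
cv2.imwrite("pics/w8.png",im)
E
```

```text
t: 7.28
ee_pos: [0.521, -0.2087, -0.0095]
tcp_rot: [-0.129, 1.568, 0.13]
contact_force: [-0.4, 1.4, -1.4]
width: 0.0484
t: 7.53
ee_pos: [0.5212, -0.2088, -0.0167]
tcp_rot: [-0.129, 1.568, 0.129]
contact_force: [0.2, -0.8, -0.1]
width: 0.0488
```

View pics/w8.png

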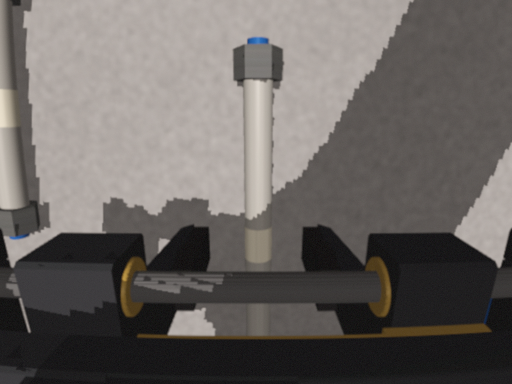

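```bash
python3 -m handwheel '[{"rx":0,"ry":0,"rz":0,"tx":0,"ty":0,"tz":-0.12,"grip":-0.1},{"rx":0,"ry":0,"rz":0,"tx":0,"ty":0,"tz":-0.08,"grip":-0.1},{"rx":0,"ry":0,"rz":0,"tx":0,"ty":0,"tz":0,"grip":-0.1}]'
python3 -m handwheel '[{"rx":0,"ry":0,"rz":0,"tx":0,"ty":0,"tz":0,"grip":1},{"rx":0,"ry":0,"rz":0,"tx":0,"ty":0,"tz":0,"grip":1},{"rx":0,"ry":0,"rz":0,"tx":0,"ty":0,"tz":0,"grip":1},{"rx":0,"ry":0,"rz":0,"tx":0,"ty":0,"tz":0,"grip":1},{"rx":0,"ry":0,"rz":0,"tx":0,"ty":0,"tz":0,"grip":1}]'
python3 -m handwheel '[{"rx":0,"ry":0,"rz":0,"tx":0,"ty":0,"tz":0,"grip":1},{"rx":0,"ry":0,"rz":0,"tx":0,"ty":0,"tz":0,"grip":1}]'
```

```text
t: 7.83
ee_pos: [0.5214, -0.2088, -0.0213]
tcp_rot: [-0.129, 1.567, 0.129]
contact_force: [-0.1, 1.1, -0.1]
width: 0.0481
t: 8.25
ee_pos: [0.5216, -0.209, -0.0209]
tcp_rot: [-0.129, 1.567, 0.129]
contact_force: [-0.8, -0.1, 0.8]
width: 0.0174
t: 8.42
ee_pos: [0.5216, -0.2084, -0.0209]
tcp_rot: [-0.129, 1.567, 0.13]
contact_force: [-0.4, 1.6, 2.0]
width: 0.0123
```

```bash
python3 -m handwheel '[{"rx":0,"ry":0,"rz":0,"tx":0,"ty":0,"tz":0,"grip":1},{"rx":0,"ry":0,"rz":0,"tx":0,"ty":0,"tz":0.2,"grip":1},{"rx":0,"ry":0,"rz":0,"tx":0,"ty":0,"tz":0.6,"grip":1},{"rx":0,"ry":0,"rz":0,"tx":0,"ty":0,"tz":1,"grip":1},{"rx":0,"ry":0,"rz":0,"tx":0,"ty":0,"tz":1,"grip":1}]'
python3 -m handwheel '[{"rx":0,"ry":0,"rz":0,"tx":0,"ty":0,"tz":1,"grip":1},{"rx":0,"ry":0,"rz":0,"tx":0,"ty":0,"tz":0,"grip":1}]'
python3 - <<'E'
from bench import env
from h import *
im=env.get_image("wrist")["pixels"]
cv2.imwrite("pics/w9.png",im)
E
```

```text
t: 8.83
ee_pos: [0.5204, -0.2091, 0.0491]
tcp_rot: [-0.129, 1.57, 0.129]
contact_force: [0.9, -0.9, -2.3]
width: 0.0127
t: 9.0
ee_pos: [0.5242, -0.2102, 0.0781]
tcp_rot: [-0.13, 1.56, 0.126]
contact_force: [1.1, -0.0, -1.9]
width: 0.0124
```

View pics/w9.png

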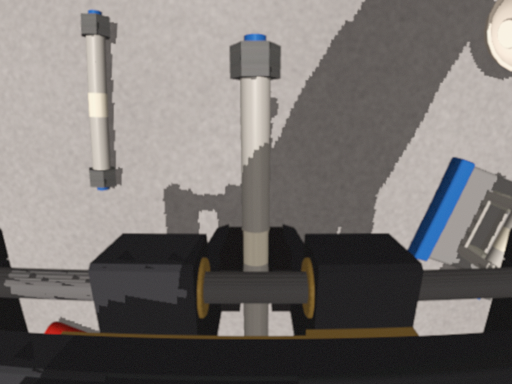

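Run:
```python
from bench import env
from h import *
im=env.get_image("wrist")
s=dict(ee_pos=np.zeros(3),tcp_rot=np.zeros(3))
for x in (-.036,-.031,-.026):
  for z in (-.099,-.081,-.079,0): print(x,z,proj(im,(x,0,z),s).round(1))
  print("diam",proj(im,(x,.007,-.06),s)-proj(im,(x,-.007,-.06),s), proj(im,(x,.0,-.06),s))
i=im["pixels"]
cv2.imwrite("pics/w9c.png",cv2.resize(i[25:270,215:295],None,fx=3,fy=3,interpolation=cv2.INTER_CUBIC)[:600])
cv2.imwrite("pics/w9d.png",cv2.resize(i[25:165,215:295],None,fx=4.2,fy=4.2,interpolation=cv2.INTER_CUBIC))
```

```text
-0.036 -0.099 [257.3  34.1]
-0.036 -0.081 [257.3  78.2]
-0.036 -0.079 [257.3  83. ]
-0.036 0 [257.1 249.5]
diam [ 3.10979455e+01 -8.46234553e-03] [257.24043886 127.06296098]
-0.031 -0.099 [257.2  37. ]
-0.031 -0.081 [257.2  79.4]
-0.031 -0.079 [257.2  84. ]
-0.031 0 [257.1 245.2]
diam [ 3.00242714e+01 -8.34037438e-03] [257.17796142 126.57704291]
-0.026 -0.099 [257.2  39.6]
-0.026 -0.081 [257.2  80.6]
-0.026 -0.079 [257.2  85. ]
-0.026 0 [257.  241.3]
diam [ 2.90222393e+01 -8.21807416e-03] [257.119655   126.12359319]
```

View pics/w9d.png

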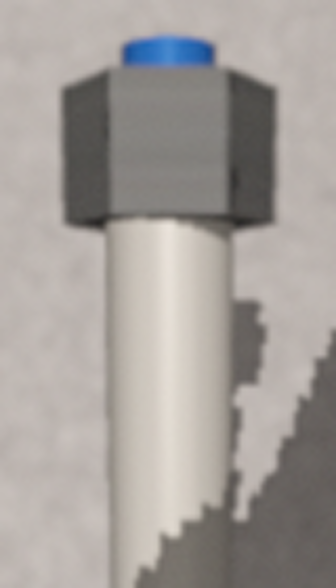

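```bash
python3 -m handwheel '[{"rx":0,"ry":0,"rz":0,"tx":0,"ty":0.3,"tz":0.5,"grip":1},{"rx":0,"ry":0,"rz":-0.2,"tx":0.06,"ty":0.6,"tz":0.5,"grip":1},{"rx":0,"ry":0,"rz":-0.2,"tx":0.06,"ty":0.9,"tz":0.5,"grip":1},{"rx":0,"ry":0,"rz":-0.2,"tx":0.06,"ty":0.95,"tz":0.1,"grip":1},{"rx":0,"ry":0,"rz":-0.2,"tx":0.06,"ty":0.95,"tz":0,"grip":1}]'
python3 -m handwheel '[{"rx":0,"ry":0,"rz":-0.2,"tx":0.06,"ty":0.95,"tz":0,"grip":1},{"rx":0,"ry":0,"rz":-0.2,"tx":0.06,"ty":0.95,"tz":0,"grip":1},{"rx":0,"ry":0,"rz":-0.2,"tx":0.06,"ty":0.95,"tz":0,"grip":1},{"rx":0,"ry":0,"rz":-0.2,"tx":0.06,"ty":0.95,"tz":0,"grip":1},{"rx":0,"ry":0,"rz":-0.2,"tx":0.06,"ty":0.95,"tz":0,"grip":1}]'
python3 -m handwheel '[{"rx":0,"ry":0,"rz":-0.2,"tx":0.06,"ty":0.95,"tz":0,"grip":1},{"rx":0,"ry":0,"rz":-0.2,"tx":0.06,"ty":0.95,"tz":0,"grip":1},{"rx":0,"ry":0,"rz":-0.2,"tx":0.06,"ty":0.95,"tz":0,"grip":1},{"rx":0,"ry":0,"rz":-0.2,"tx":0.06,"ty":0.8,"tz":0,"grip":1},{"rx":0,"ry":0,"rz":-0.2,"tx":0.06,"ty":0.7,"tz":0,"grip":1}]'
python3 - <<'E'
from bench import env
from h import *
s=env.read_state();R=Ro.from_rotvec(s["tcp_rot"]).as_matrix();print(s["ee_pos"],np.degrees(np.arctan2(R[1,1],R[0,1])))
E
```

```text
t: 9.52
ee_pos: [0.5274, -0.115, 0.1143]
tcp_rot: [-0.065, 1.57, 0.065]
contact_force: [0.0, -0.9, -2.9]
width: 0.0125
t: 9.93
ee_pos: [0.5338, 0.0041, 0.1132]
tcp_rot: [0.013, 1.574, -0.013]
contact_force: [0.2, -0.5, -1.9]
width: 0.0121
t: 10.35
ee_pos: [0.5412, 0.1137, 0.1132]
tcp_rot: [0.09, 1.572, -0.09]
contact_force: [-0.6, 0.1, -1.8]
width: 0.0121
[0.54115296 0.11368677 0.11316571] 83.44597445112956
```

```bash
python3 -m handwheel '[{"rx":0,"ry":0,"rz":-0.1,"tx":0.1,"ty":0.8,"tz":-0.2,"grip":1},{"rx":0,"ry":0,"rz":-0.1,"tx":0.1,"ty":0.8,"tz":-0.2,"grip":1},{"rx":0,"ry":0,"rz":-0.1,"tx":0,"ty":0.6,"tz":-0.2,"grip":1},{"rx":0,"ry":0,"rz":-0.05,"tx":0,"ty":0.3,"tz":-0.2,"grip":1},{"rx":0,"ry":0,"rz":0,"tx":0,"ty":0,"tz":0,"grip":1}]'
python3 -m handwheel '[{"rx":0,"ry":0,"rz":0,"tx":0,"ty":0,"tz":0,"grip":1},{"rx":0,"ry":0,"rz":0,"tx":0,"ty":0,"tz":0,"grip":1}]'
python3 - <<'E'
from bench import env
from h import *
s=env.read_state();R=Ro.from_rotvec(s["tcp_rot"]).as_matrix();print(s["ee_pos"],np.degrees(np.arctan2(R[1,1],R[0,1])))
im=env.get_image("wrist");cv2.imwrite("pics/w10.png",im["pixels"])
E
```

```text
t: 10.77
ee_pos: [0.5456, 0.1763, 0.0924]
tcp_rot: [0.116, 1.571, -0.115]
contact_force: [0.3, 0.6, -2.6]
width: 0.0122
t: 10.93
ee_pos: [0.5473, 0.1717, 0.0938]
tcp_rot: [0.118, 1.568, -0.121]
contact_force: [-0.7, 0.3, -2.6]
width: 0.0122
[0.54732307 0.17174389 0.09378095] 81.28334951885539
```

View pics/w10.png

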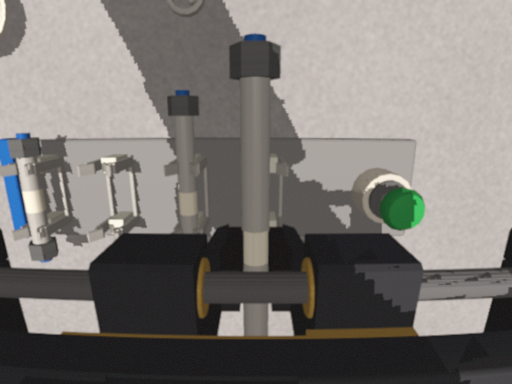

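```bash
python3 -m handwheel '[{"rx":0,"ry":0,"rz":0,"tx":0.05,"ty":0.3,"tz":-0.5,"grip":1},{"rx":0,"ry":0,"rz":0,"tx":0,"ty":0.13,"tz":-0.5,"grip":1},{"rx":0,"ry":0,"rz":0,"tx":0,"ty":0,"tz":-0.3,"grip":1},{"rx":0,"ry":0,"rz":0,"tx":0,"ty":0,"tz":0,"grip":1},{"rx":0,"ry":0,"rz":0,"tx":0,"ty":0,"tz":0,"grip":1}]'
python3 -m handwheel '[{"rx":0,"ry":0,"rz":0,"tx":0,"ty":0,"tz":0,"grip":1},{"rx":0,"ry":0,"rz":0,"tx":0,"ty":0,"tz":0,"grip":1}]'
python3 - <<'E'
from bench import env
from h import *
import pickle
s=env.read_state();R=Ro.from_rotvec(s["tcp_rot"]).as_matrix();print(s["ee_pos"],np.degrees(np.arctan2(R[1,1],R[0,1])))
im=env.get_image("wrist");cv2.imwrite("pics/w11.png",im["pixels"]);pickle.dump((s,im),open("w11.pkl","wb"))
E
```

```text
t: 11.4
ee_pos: [0.5481, 0.1839, 0.0604]
tcp_rot: [0.117, 1.57, -0.119]
contact_force: [0.2, -0.6, -2.6]
width: 0.0124
t: 11.57
ee_pos: [0.5492, 0.1842, 0.0618]
tcp_rot: [0.119, 1.567, -0.118]
contact_force: [-0.5, -0.0, -2.2]
width: 0.0126
[0.54921291 0.18421112 0.06178583] 81.34748091276303
```

View pics/w11.png

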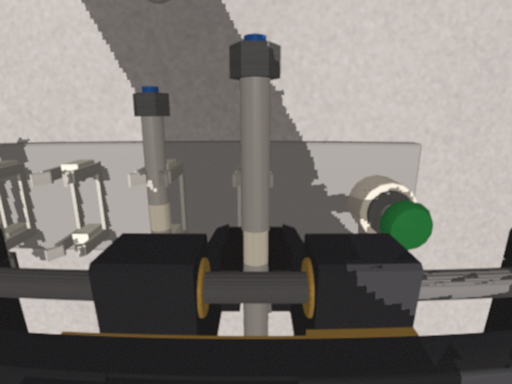

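Run:
```python
from h import *
import pickle
s,im=pickle.load(open("w11.pkl","rb"))
cv2.imwrite("pics/w11c.png",cv2.resize(im["pixels"][150:235,205:305],None,fx=7,fy=7,interpolation=cv2.INTER_CUBIC))
R=Ro.from_rotvec(s["tcp_rot"]).as_matrix()
for c in [(.5485,.1816)]:
  for z in (.059,.042):
    X=np.array([c[0],c[1],z])-.026*np.array([.9878,-.156,0]);print(proj(im,X,s),proj(im,X+.0105*np.array([.156,.988,0]),s),proj(im,X-.0105*np.array([.156,.988,0]),s))
```

```text
[252.66710439 180.70569687] [270.12554543 180.794078  ] [235.20945458 180.62315096]
[252.88393287 175.03460383] [268.89070746 175.1167022 ] [236.8775871 174.9596759]
```

View pics/w11c.png

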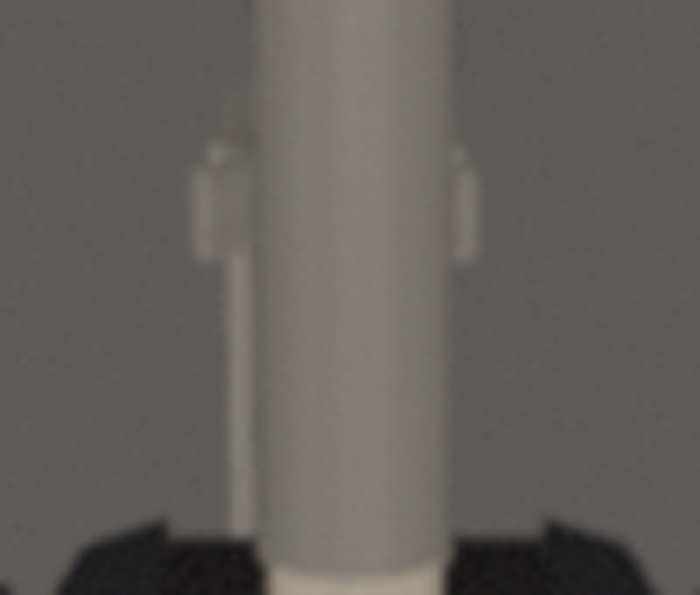

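```bash
python3 -m handwheel '[{"rx":0,"ry":0,"rz":0,"tx":-0.04,"ty":-0.06,"tz":-0.4,"grip":1},{"rx":0,"ry":0,"rz":0,"tx":0,"ty":0,"tz":-0.4,"grip":1},{"rx":0,"ry":0,"rz":0,"tx":0,"ty":0,"tz":-0.4,"grip":1},{"rx":0,"ry":0,"rz":0,"tx":0,"ty":0,"tz":0,"grip":1},{"rx":0,"ry":0,"rz":0,"tx":0,"ty":0,"tz":0,"grip":1}]' 60
python3 - <<'E'
from bench import env
from h import *
s=env.read_state();R=Ro.from_rotvec(s["tcp_rot"]).as_matrix();print(s["ee_pos"],np.degrees(np.arctan2(R[1,1],R[0,1])))
im=env.get_image("wrist");i=im["pixels"];cv2.imwrite("pics/w12.png",cv2.resize(i[120:270,155:355],None,fx=4,fy=4,interpolation=cv2.INTER_CUBIC))
E
```

```text
t: 12.03
ee_pos: [0.547, 0.1826, 0.0303]
tcp_rot: [0.118, 1.57, -0.119]
contact_force: [-1.0, 0.3, -2.5]
width: 0.0126
[0.54701632 0.18255808 0.03032802] 81.36913204528607
```

View pics/w12.png

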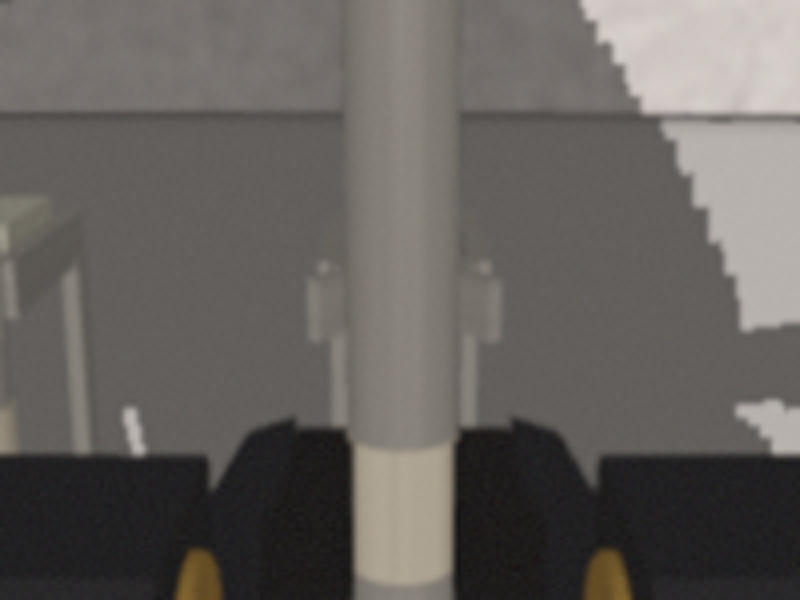

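Run:
```python
from bench import env
from h import *
s=env.read_state();im=env.get_image("wrist")
R=Ro.from_rotvec(s["tcp_rot"]).as_matrix()
for z in (.056,.059):
    X=w(im,(256,196.4),z,s); print(s["ee_pos"],R.T@(X-s["ee_pos"]))
for z in (-.02,-.026,-.032): print(z,proj(im,s["ee_pos"]+R@[-.0287,0,z],s))
```

```text
[0.5475649  0.1827876  0.03091724] [-0.02506157 -0.00059636 -0.02427472]
[0.5475649  0.1827876  0.03091724] [-0.02806084 -0.00060272 -0.025111  ]
-0.02 [257.19283265 206.46893811]
-0.026 [257.20639209 195.03217913]
-0.032 [257.21984065 183.35753088]
```

```bash
python3 -m handwheel '[{"rx":0,"ry":0,"rz":0,"tx":0.03,"ty":0.01,"tz":-0.15,"grip":1},{"rx":0,"ry":0,"rz":0,"tx":0,"ty":0,"tz":-0.2,"grip":1},{"rx":0,"ry":0,"rz":0,"tx":0,"ty":0,"tz":-0.2,"grip":1},{"rx":0,"ry":0,"rz":0,"tx":0,"ty":0,"tz":-0.2,"grip":1}]' 60
python3 -m handwheel '[{"rx":0,"ry":0,"rz":0,"tx":0,"ty":0,"tz":-0.1,"grip":1},{"rx":0,"ry":0,"rz":0,"tx":0,"ty":0,"tz":0,"grip":1}]' 60
```

```text
t: 12.47
ee_pos: [0.5498, 0.1826, 0.0133]
tcp_rot: [0.119, 1.565, -0.119]
contact_force: [0.8, -0.4, -3.0]
width: 0.0121
t: 12.63
ee_pos: [0.5492, 0.1825, 0.011]
tcp_rot: [0.118, 1.566, -0.119]
contact_force: [-0.5, -1.6, 6.3]
width: 0.0123
```

```bash
python3 -m handwheel '[{"rx":0,"ry":0,"rz":0,"tx":0,"ty":0,"tz":-0.1,"grip":1},{"rx":0,"ry":0,"rz":0,"tx":0,"ty":0,"tz":0,"grip":1}]' 60
python3 -m handwheel '[{"rx":0,"ry":0,"rz":0,"tx":0,"ty":0,"tz":-0.1,"grip":1},{"rx":0,"ry":0,"rz":0,"tx":0,"ty":0,"tz":0,"grip":1}]' 60
python3 - <<'E'
from bench import env
from h import *
s=env.read_state();print(s["ee_pos"],s["contact_force"])
for n in ("wrist","side"):
    i=env.get_image(n)["pixels"];cv2.imwrite(f"pics/{n}13.png",i if n=="wrist" else cv2.resize(i[120:240,180:300],None,fx=5,fy=5,interpolation=cv2.INTER_CUBIC))
E
```

```text
t: 12.8
ee_pos: [0.5493, 0.1825, 0.0106]
tcp_rot: [0.118, 1.566, -0.119]
contact_force: [-4.9, -3.1, 25.0]
width: 0.0126
t: 12.97
ee_pos: [0.5494, 0.1826, 0.0104]
tcp_rot: [0.118, 1.565, -0.119]
contact_force: [-9.7, -4.1, 44.7]
width: 0.0122
[0.54935327 0.18255125 0.01036285] [-9.6984096  -4.09110712 44.6635391 ]
```

View pics/wrist13.png

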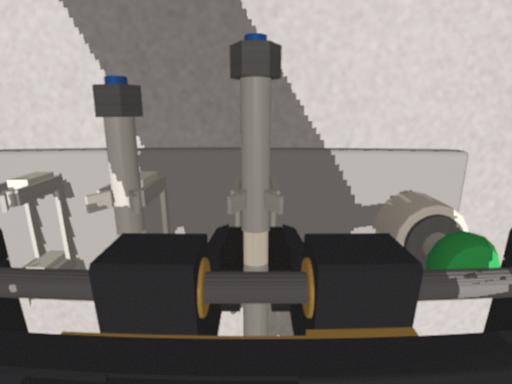

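View pics/side13.png

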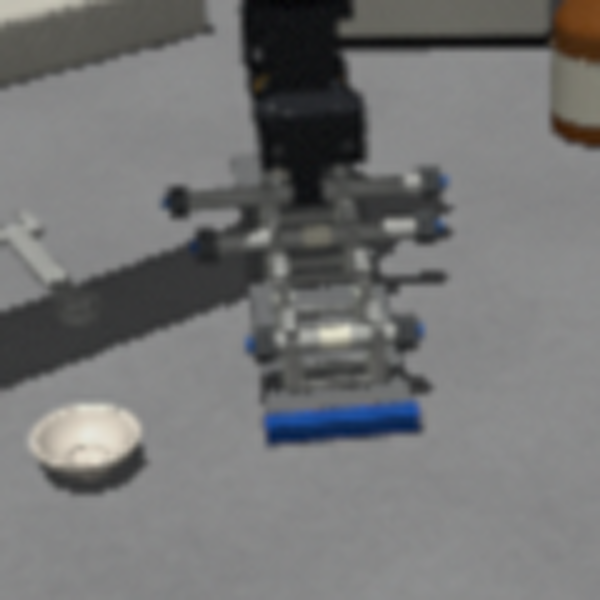

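```bash
python3 -m handwheel '[{"rx":0,"ry":0,"rz":0,"tx":0,"ty":0,"tz":0.17,"grip":1},{"rx":0,"ry":0,"rz":0,"tx":0,"ty":0,"tz":0,"grip":1}]' 60
python3 - <<'E'
from bench import env
from h import *
s=env.read_state();im=env.get_image("wrist");print(s["ee_pos"],s["contact_force"])
i=im["pixels"];cv2.imwrite("pics/w14.png",cv2.resize(i[30:230,200:310],None,fx=3,fy=3,interpolation=cv2.INTER_CUBIC))
import pickle;pickle.dump((s,im),open("w14.pkl","wb"))
E
```

```text
t: 13.23
ee_pos: [0.5491, 0.1826, 0.0108]
tcp_rot: [0.119, 1.566, -0.119]
contact_force: [-3.3, -2.5, 18.1]
width: 0.0125
[0.54908366 0.18259607 0.01081469] [-3.33221209 -2.47968418 18.05333982]
```

View pics/w14.png

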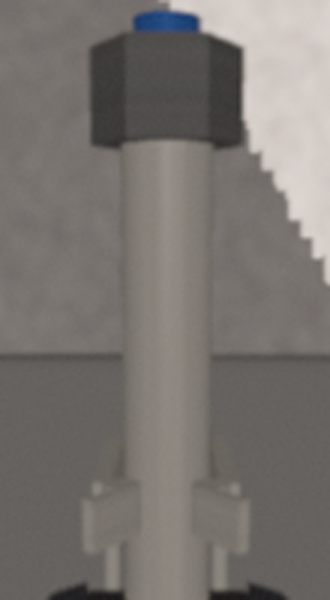

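Run:
```python
from h import *
import pickle
s,im=pickle.load(open("w14.pkl","rb"))
R=Ro.from_rotvec(s["tcp_rot"]).as_matrix()
for uv,z in (((229,204.5),.059),((281,204.5),.059),((237,201),.052),((271,201),.052),((255,76.4),.052),((255,41),.052)):
    print(uv,(R.T@(w(im,uv,z,s)-s["ee_pos"])).round(4))
```

```text
(229, 204.5) [-0.0482 -0.0125 -0.0271]
(281, 204.5) [-0.0482  0.0103 -0.027 ]
(237, 201) [-0.0412 -0.0094 -0.0266]
(271, 201) [-0.0412  0.0063 -0.0266]
(255, 76.4) [-0.0413 -0.0011 -0.0809]
(255, 41) [-0.0413 -0.001  -0.0948]
```

Column seated: a hard stop at an axis height of 42 mm, centred to about 0.8 mm. Releasing.

```bash
python3 -m handwheel '[{"rx":0,"ry":0,"rz":0,"tx":0,"ty":0,"tz":0.05,"grip":0.1},{"rx":0,"ry":0,"rz":0,"tx":0,"ty":0,"tz":0,"grip":0.1},{"rx":0,"ry":0,"rz":0,"tx":0,"ty":0,"tz":0,"grip":0.1},{"rx":0,"ry":0,"rz":0,"tx":0,"ty":0,"tz":0,"grip":0.1},{"rx":0,"ry":0,"rz":0,"tx":0,"ty":0,"tz":0.4,"grip":0.1}]' 55
python3 -m handwheel '[{"rx":0,"ry":0,"rz":0,"tx":0,"ty":0,"tz":1,"grip":0},{"rx":0,"ry":0,"rz":0,"tx":0,"ty":0,"tz":1,"grip":0},{"rx":0,"ry":0,"rz":0,"tx":0,"ty":0,"tz":1,"grip":0},{"rx":0,"ry":0,"rz":0,"tx":0,"ty":0,"tz":1,"grip":0},{"rx":0,"ry":0,"rz":0,"tx":0,"ty":0,"tz":1,"grip":0}]'
python3 - <<'E'
from bench import env
from h import *
s=env.read_state();im=env.get_image("wrist");print(s["ee_pos"],s["contact_force"])
i=im["pixels"];cv2.imwrite("pics/w15.png",i)
import pickle;pickle.dump((s,im),open("w15.pkl","wb"))
E
```

```text
t: 13.7
ee_pos: [0.5472, 0.1829, 0.0191]
tcp_rot: [0.117, 1.571, -0.119]
contact_force: [-0.0, -1.0, -0.4]
width: 0.0394
t: 14.12
ee_pos: [0.5484, 0.1831, 0.1474]
tcp_rot: [0.118, 1.568, -0.118]
contact_force: [1.7, -0.1, 0.1]
width: 0.0442
[0.5483622  0.18314326 0.14741316] [ 1.68245143 -0.13472168  0.13287372]
```

View pics/w15.png

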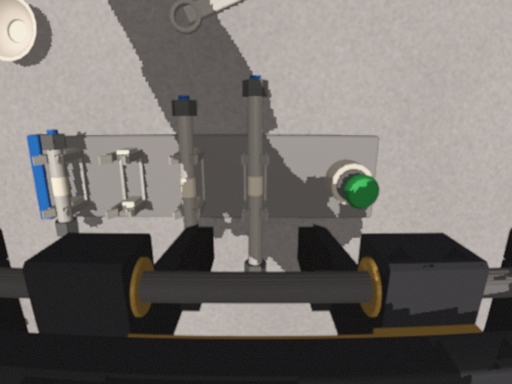

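```bash
python3 -m handwheel '[{"rx":0,"ry":0,"rz":0.12,"tx":-0.14,"ty":-0.6,"tz":0.2,"grip":0},{"rx":0,"ry":0,"rz":0.12,"tx":-0.14,"ty":-1,"tz":0,"grip":0},{"rx":0,"ry":0,"rz":0.12,"tx":-0.14,"ty":-1,"tz":0,"grip":0},{"rx":0,"ry":0,"rz":0.12,"tx":-0.14,"ty":-1,"tz":0,"grip":0},{"rx":0,"ry":0,"rz":0.12,"tx":-0.14,"ty":-1,"tz":0,"grip":0}]'
python3 -m handwheel '[{"rx":0,"ry":0,"rz":0.12,"tx":-0.14,"ty":-1,"tz":0,"grip":0},{"rx":0,"ry":0,"rz":0.12,"tx":-0.14,"ty":-1,"tz":0,"grip":0},{"rx":0,"ry":0,"rz":0.12,"tx":-0.14,"ty":-1,"tz":0,"grip":0},{"rx":0,"ry":0,"rz":0.12,"tx":-0.14,"ty":-1,"tz":0,"grip":0},{"rx":0,"ry":0,"rz":0.12,"tx":-0.14,"ty":-1,"tz":0,"grip":0}]'
python3 -m handwheel '[{"rx":0,"ry":0,"rz":0.12,"tx":-0.14,"ty":-1,"tz":-0.2,"grip":0},{"rx":0,"ry":0,"rz":0.12,"tx":-0.14,"ty":-1,"tz":-0.2,"grip":0},{"rx":0,"ry":0,"rz":0.12,"tx":-0.14,"ty":-1,"tz":-0.2,"grip":0},{"rx":0,"ry":0,"rz":0.12,"tx":-0.14,"ty":-1,"tz":-0.2,"grip":0},{"rx":0,"ry":0,"rz":0.12,"tx":-0.14,"ty":-1,"tz":-0.2,"grip":0}]'
python3 -m handwheel '[{"rx":0,"ry":0,"rz":0.12,"tx":-0.14,"ty":-1,"tz":-0.3,"grip":0},{"rx":0,"ry":0,"rz":0.12,"tx":-0.14,"ty":-1,"tz":-0.3,"grip":0},{"rx":0,"ry":0,"rz":0.12,"tx":-0.14,"ty":-1,"tz":-0.3,"grip":0},{"rx":0,"ry":0,"rz":0.12,"tx":-0.14,"ty":-1,"tz":-0.3,"grip":0},{"rx":0,"ry":0,"rz":0.12,"tx":-0.14,"ty":-1,"tz":-0.3,"grip":0}]'
```

```text
t: 14.58
ee_pos: [0.5309, 0.0671, 0.1511]
tcp_rot: [0.071, 1.569, -0.07]
contact_force: [0.8, -1.0, -0.1]
width: 0.044
t: 15.0
ee_pos: [0.5134, -0.0581, 0.1511]
tcp_rot: [0.024, 1.57, -0.024]
contact_force: [0.8, -0.1, -0.0]
width: 0.0437
t: 15.42
ee_pos: [0.4959, -0.1831, 0.1258]
tcp_rot: [-0.024, 1.57, 0.024]
contact_force: [-0.1, -0.0, 0.2]
width: 0.0437
t: 15.83
ee_pos: [0.4784, -0.3082, 0.0882]
tcp_rot: [-0.071, 1.569, 0.07]
contact_force: [0.2, -0.1, -0.3]
width: 0.044
```

```bash
python3 -m handwheel '[{"rx":0,"ry":0,"rz":0.1,"tx":-0.14,"ty":-0.8,"tz":-0.5,"grip":0},{"rx":0,"ry":0,"rz":0,"tx":-0.11,"ty":-0.55,"tz":-0.5,"grip":0},{"rx":0,"ry":0,"rz":0,"tx":0,"ty":-0.2,"tz":-0.5,"grip":0},{"rx":0,"ry":0,"rz":0,"tx":0,"ty":0,"tz":0,"grip":0},{"rx":0,"ry":0,"rz":0,"tx":0,"ty":0,"tz":0,"grip":0}]'
python3 - <<'E'
from bench import env
from h import *
s=env.read_state();im=env.get_image("wrist");print(s["ee_pos"],s["contact_force"])
R=Ro.from_rotvec(s["tcp_rot"]).as_matrix();print(np.degrees(np.arctan2(R[1,1],R[0,1])))
i=im["pixels"];cv2.imwrite("pics/w16.png",i)
import pickle;pickle.dump((s,im),open("w16.pkl","wb"))
E
```

```text
t: 16.25
ee_pos: [0.4724, -0.3438, 0.05]
tcp_rot: [-0.077, 1.57, 0.081]
contact_force: [0.1, 1.2, 0.1]
width: 0.0442
[ 0.4724195  -0.34384191  0.05002482] [0.11541613 1.2164696  0.07236012]
95.75091077677939
```

View pics/w16.png

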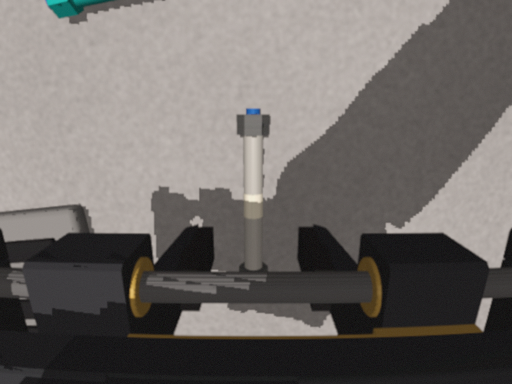

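Run:
```python
from h import *
import pickle
s,im=pickle.load(open("w16.pkl","rb"))
cv2.imwrite("pics/w16c.png",cv2.resize(im["pixels"][100:280,215:295],None,fx=3.3,fy=3.3,interpolation=cv2.INTER_CUBIC))
for uv,z in (((253.3,207),.015),((253.5,134.5),.012),((253.5,113),.012)): print(w(im,uv,z,s))
```

```text
[ 0.47287843 -0.34613575  0.015     ]
[ 0.42130473 -0.35109225  0.012     ]
[ 0.4068112  -0.35252499  0.012     ]
```

View pics/w16c.png

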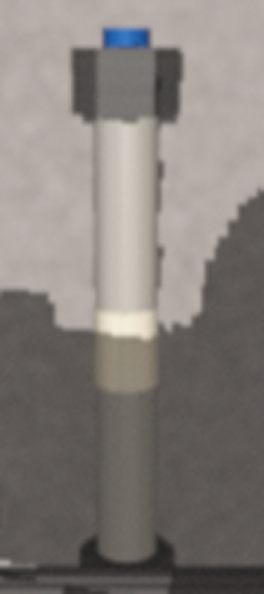

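```bash
python3 -m handwheel '[{"rx":0,"ry":0,"rz":0,"tx":0,"ty":-0.06,"tz":-0.8,"grip":0},{"rx":0,"ry":0,"rz":0,"tx":0,"ty":0,"tz":-0.7,"grip":0},{"rx":0,"ry":0,"rz":0,"tx":0,"ty":0,"tz":-0.6,"grip":0},{"rx":0,"ry":0,"rz":0,"tx":0,"ty":0,"tz":-0.4,"grip":0},{"rx":0,"ry":0,"rz":0,"tx":0,"ty":0,"tz":0,"grip":0}]'
python3 -m handwheel '[{"rx":0,"ry":0,"rz":0,"tx":0,"ty":0,"tz":0,"grip":0},{"rx":0,"ry":0,"rz":0,"tx":0,"ty":0,"tz":0,"grip":0}]'
python3 - <<'E'
from bench import env
from h import *
s=env.read_state();im=env.get_image("wrist");print(s["ee_pos"],s["contact_force"])
i=im["pixels"];cv2.imwrite("pics/w17.png",i)
import pickle;pickle.dump((s,im),open("w17.pkl","wb"))
E
```

```text
t: 16.72
ee_pos: [0.4723, -0.345, -0.0129]
tcp_rot: [-0.078, 1.571, 0.082]
contact_force: [0.3, 1.5, -0.3]
width: 0.0439
t: 16.88
ee_pos: [0.4733, -0.3469, -0.0108]
tcp_rot: [-0.079, 1.568, 0.078]
contact_force: [-0.3, 0.3, 0.8]
width: 0.044
[ 0.47332531 -0.34692306 -0.01078347] [-0.25099126  0.33562558  0.82835327]
```

View pics/w17.png

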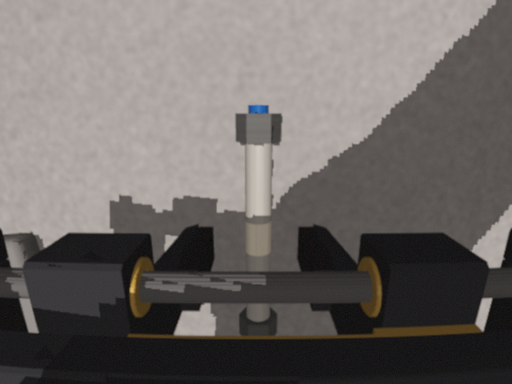

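```bash
python3 -m handwheel '[{"rx":0,"ry":0,"rz":0,"tx":-0.03,"ty":0.05,"tz":-0.25,"grip":0},{"rx":0,"ry":0,"rz":0,"tx":0,"ty":0,"tz":-0.16,"grip":0},{"rx":0,"ry":0,"rz":0,"tx":0,"ty":0,"tz":0,"grip":0},{"rx":0,"ry":0,"rz":0,"tx":0,"ty":0,"tz":0,"grip":0}]'
python3 -m handwheel '[{"rx":0,"ry":0,"rz":0,"tx":0,"ty":0,"tz":0,"grip":1},{"rx":0,"ry":0,"rz":0,"tx":0,"ty":0,"tz":0,"grip":1},{"rx":0,"ry":0,"rz":0,"tx":0,"ty":0,"tz":0,"grip":1},{"rx":0,"ry":0,"rz":0,"tx":0,"ty":0,"tz":0,"grip":1},{"rx":0,"ry":0,"rz":0,"tx":0,"ty":0,"tz":0,"grip":1}]' 60
python3 -m handwheel '[{"rx":0,"ry":0,"rz":0,"tx":0,"ty":0,"tz":0,"grip":1},{"rx":0,"ry":0,"rz":0,"tx":0,"ty":0,"tz":0,"grip":1}]'
python3 - <<'E'
from bench import env
from h import *
s=env.read_state();im=env.get_image("wrist");print(s["ee_pos"],s["contact_force"],s["width"])
i=im["pixels"];cv2.imwrite("pics/w18.png",i)
E
```

```text
t: 17.27
ee_pos: [0.4713, -0.3458, -0.0223]
tcp_rot: [-0.078, 1.57, 0.078]
contact_force: [0.7, -0.1, -0.3]
width: 0.0442
t: 17.68
ee_pos: [0.4717, -0.3459, -0.0219]
tcp_rot: [-0.078, 1.569, 0.078]
contact_force: [-0.6, 1.0, 1.0]
width: 0.0128
t: 17.85
ee_pos: [0.4717, -0.3459, -0.0219]
tcp_rot: [-0.078, 1.569, 0.078]
contact_force: [0.6, 1.1, 0.0]
width: 0.0122
[ 0.47169377 -0.34590934 -0.02188586] [0.63203304 1.14374204 0.03258626] 0.012181317300990264
```

View pics/w18.png

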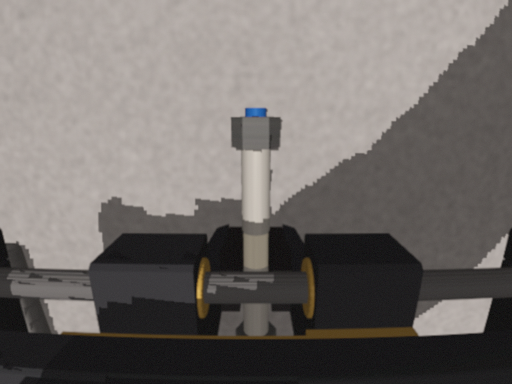

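```bash
python3 -m handwheel '[{"rx":0,"ry":0,"rz":0,"tx":0,"ty":0,"tz":0.3,"grip":1},{"rx":0,"ry":0,"rz":0,"tx":0,"ty":0,"tz":0.8,"grip":1},{"rx":0,"ry":0,"rz":0,"tx":0,"ty":0,"tz":1,"grip":1},{"rx":0,"ry":0,"rz":0,"tx":0,"ty":0.2,"tz":1,"grip":1},{"rx":0,"ry":0,"rz":-0.1,"tx":0.13,"ty":0.6,"tz":1,"grip":1}]'
python3 -m handwheel '[{"rx":0,"ry":0,"rz":-0.15,"tx":0.14,"ty":0.95,"tz":0.5,"grip":1},{"rx":0,"ry":0,"rz":-0.15,"tx":0.14,"ty":1,"tz":0.3,"grip":1},{"rx":0,"ry":0,"rz":-0.15,"tx":0.14,"ty":1,"tz":0,"grip":1},{"rx":0,"ry":0,"rz":-0.15,"tx":0.14,"ty":1,"tz":0,"grip":1},{"rx":0,"ry":0,"rz":-0.15,"tx":0.14,"ty":1,"tz":0,"grip":1}]'
python3 -m handwheel '[{"rx":0,"ry":0,"rz":-0.15,"tx":0.14,"ty":1,"tz":0,"grip":1},{"rx":0,"ry":0,"rz":-0.15,"tx":0.14,"ty":1,"tz":0,"grip":1},{"rx":0,"ry":0,"rz":-0.15,"tx":0.14,"ty":1,"tz":0,"grip":1},{"rx":0,"ry":0,"rz":-0.15,"tx":0.14,"ty":1,"tz":0,"grip":1},{"rx":0,"ry":0,"rz":-0.15,"tx":0.14,"ty":1,"tz":0,"grip":1}]'
python3 - <<'E'
from bench import env
from h import *
s=env.read_state();R=Ro.from_rotvec(s["tcp_rot"]).as_matrix();print(s["ee_pos"],np.degrees(np.arctan2(R[1,1],R[0,1])))
im=env.get_image("wrist");i=im["pixels"];cv2.imwrite("pics/w19.png",cv2.resize(i[90:240,200:310],None,fx=4,fy=4,interpolation=cv2.INTER_CUBIC))
s=dict(ee_pos=np.zeros(3),tcp_rot=np.zeros(3))
print(proj(im,(-.0418,0,-.051),s),proj(im,(-.0418,0,-.065),s))
E
```

```text
t: 18.32
ee_pos: [0.4731, -0.3286, 0.0816]
tcp_rot: [-0.068, 1.571, 0.065]
contact_force: [0.3, 0.7, -2.8]
width: 0.0123
t: 18.73
ee_pos: [0.4923, -0.2011, 0.1011]
tcp_rot: [-0.01, 1.57, 0.01]
contact_force: [0.8, 0.4, -1.7]
width: 0.0125
t: 19.15
ee_pos: [0.5097, -0.0759, 0.1009]
tcp_rot: [0.048, 1.57, -0.048]
contact_force: [-0.0, -0.2, -1.7]
width: 0.0124
[ 0.50973754 -0.07594728  0.1008616 ] 86.47790473681823
[257.42541921 148.08156093] [257.46176511 115.32725818]
```

View pics/w19.png

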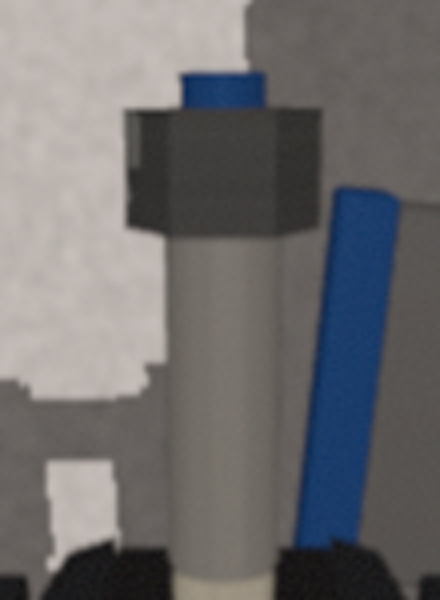

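```bash
python3 -m handwheel '[{"rx":0,"ry":0,"rz":-0.15,"tx":0.14,"ty":1,"tz":0,"grip":1},{"rx":0,"ry":0,"rz":-0.15,"tx":0.14,"ty":1,"tz":0,"grip":1},{"rx":0,"ry":0,"rz":-0.15,"tx":0.12,"ty":1,"tz":-0.1,"grip":1},{"rx":0,"ry":0,"rz":-0.15,"tx":0.12,"ty":0.9,"tz":-0.2,"grip":1},{"rx":0,"ry":0,"rz":-0.15,"tx":0.1,"ty":0.7,"tz":-0.3,"grip":1}]'
python3 -m handwheel '[{"rx":0,"ry":0,"rz":-0.1,"tx":0.08,"ty":0.45,"tz":-0.5,"grip":1},{"rx":0,"ry":0,"rz":0,"tx":0,"ty":0.2,"tz":-0.4,"grip":1},{"rx":0,"ry":0,"rz":0,"tx":0,"ty":0,"tz":0,"grip":1},{"rx":0,"ry":0,"rz":0,"tx":0,"ty":0,"tz":0,"grip":1}]'
python3 - <<'E'
from bench import env
from h import *
s=env.read_state();R=Ro.from_rotvec(s["tcp_rot"]).as_matrix();print(s["ee_pos"],np.degrees(np.arctan2(R[1,1],R[0,1])))
im=env.get_image("wrist");cv2.imwrite("pics/w20.png",im["pixels"])
E
```

```text
t: 19.62
ee_pos: [0.5259, 0.0404, 0.0861]
tcp_rot: [0.107, 1.567, -0.104]
contact_force: [-0.1, 0.2, -0.6]
width: 0.0122
t: 19.95
ee_pos: [0.5266, 0.0531, 0.0627]
tcp_rot: [0.114, 1.57, -0.115]
contact_force: [0.2, -0.4, -1.3]
width: 0.0124
[0.52656329 0.053125   0.06265313] 81.64694808548818
```

View pics/w20.png

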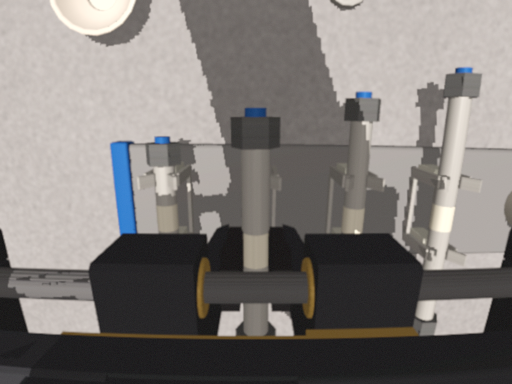

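```bash
python3 -m handwheel '[{"rx":0,"ry":0,"rz":-0.07,"tx":0.05,"ty":0.12,"tz":-0.4,"grip":1},{"rx":0,"ry":0,"rz":0,"tx":0,"ty":0,"tz":-0.4,"grip":1},{"rx":0,"ry":0,"rz":0,"tx":0,"ty":0,"tz":-0.4,"grip":1},{"rx":0,"ry":0,"rz":0,"tx":0,"ty":0,"tz":0,"grip":1},{"rx":0,"ry":0,"rz":0,"tx":0,"ty":0,"tz":0,"grip":1}]' 60
python3 - <<'E'
from bench import env
from h import *
s=env.read_state();R=Ro.from_rotvec(s["tcp_rot"]).as_matrix();print(s["ee_pos"],np.degrees(np.arctan2(R[1,1],R[0,1])))
im=env.get_image("wrist");i=im["pixels"];cv2.imwrite("pics/w21.png",cv2.resize(i[100:240,200:310],None,fx=4.2,fy=4.2,interpolation=cv2.INTER_CUBIC))
import pickle;pickle.dump((s,im),open("w21.pkl","wb"))
E
```

```text
t: 20.42
ee_pos: [0.5278, 0.0567, 0.0321]
tcp_rot: [0.12, 1.569, -0.121]
contact_force: [-0.0, -0.2, -1.2]
width: 0.0123
[0.52781692 0.05667405 0.03206059] 81.23435742247581
```

View pics/w21.png

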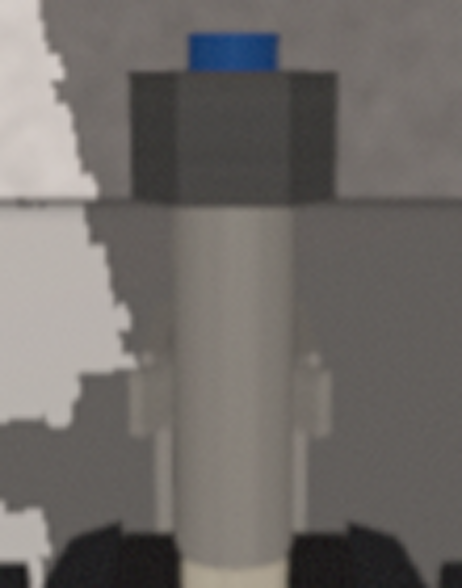

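```bash
python3 - <<'E'
from h import *
import pickle
s,im=pickle.load(open("w21.pkl","rb"))
R=Ro.from_rotvec(s["tcp_rot"]).as_matrix()
for uv,z in (((231,195.3),.059),((279,195.3),.059)): print((R.T@(w(im,uv,z,s)-s["ee_pos"])).round(4))
E
python3 -m handwheel '[{"rx":0,"ry":0,"rz":0,"tx":0,"ty":-0.02,"tz":-0.15,"grip":1},{"rx":0,"ry":0,"rz":0,"tx":0,"ty":0,"tz":-0.2,"grip":1},{"rx":0,"ry":0,"rz":0,"tx":0,"ty":0,"tz":-0.2,"grip":1},{"rx":0,"ry":0,"rz":0,"tx":0,"ty":0,"tz":-0.2,"grip":1}]' 60
python3 -m handwheel '[{"rx":0,"ry":0,"rz":0,"tx":0,"ty":0,"tz":-0.15,"grip":1},{"rx":0,"ry":0,"rz":0,"tx":0,"ty":0,"tz":0,"grip":1}]' 60
```

```text
[-0.0269 -0.0133 -0.0254]
[-0.0269  0.0111 -0.0254]
t: 20.8
ee_pos: [0.5296, 0.0562, 0.0148]
tcp_rot: [0.12, 1.565, -0.12]
contact_force: [-0.1, -0.4, 0.7]
width: 0.0122
t: 20.97
ee_pos: [0.5289, 0.0562, 0.0101]
tcp_rot: [0.12, 1.567, -0.121]
contact_force: [2.5, -1.2, -3.5]
width: 0.0118
```

```bash
python3 -m handwheel '[{"rx":0,"ry":0,"rz":0,"tx":0,"ty":0,"tz":-0.1,"grip":1},{"rx":0,"ry":0,"rz":0,"tx":0,"ty":0,"tz":0,"grip":1}]' 60
python3 -m handwheel '[{"rx":0,"ry":0,"rz":0,"tx":0,"ty":0,"tz":-0.06,"grip":1},{"rx":0,"ry":0,"rz":0,"tx":0,"ty":0,"tz":0,"grip":1}]' 60
```

```text
t: 21.13
ee_pos: [0.529, 0.0562, 0.0097]
tcp_rot: [0.12, 1.566, -0.121]
contact_force: [-2.7, -2.1, 17.4]
width: 0.0125
t: 21.3
ee_pos: [0.529, 0.0562, 0.0095]
tcp_rot: [0.12, 1.565, -0.121]
contact_force: [-3.9, -1.6, 29.4]
width: 0.0119
```

```bash
python3 -m handwheel '[{"rx":0,"ry":0,"rz":0,"tx":0,"ty":0,"tz":0.13,"grip":1},{"rx":0,"ry":0,"rz":0,"tx":0,"ty":0,"tz":0,"grip":1}]' 60
python3 - <<'E'
from bench import env
from h import *
s=env.read_state();im=env.get_image("wrist");print(s["ee_pos"],s["contact_force"])
i=im["pixels"];cv2.imwrite("pics/w22.png",cv2.resize(i[100:240,200:310],None,fx=4.2,fy=4.2,interpolation=cv2.INTER_CUBIC))
import pickle;pickle.dump((s,im),open("w22.pkl","wb"))
E
```

```text
t: 21.47
ee_pos: [0.5285, 0.0562, 0.0101]
tcp_rot: [0.12, 1.567, -0.12]
contact_force: [-0.2, -1.4, -2.1]
width: 0.0121
[0.52847376 0.05621112 0.0101208 ] [-0.21148449 -1.42064341 -2.07166414]
```

View pics/w22.png

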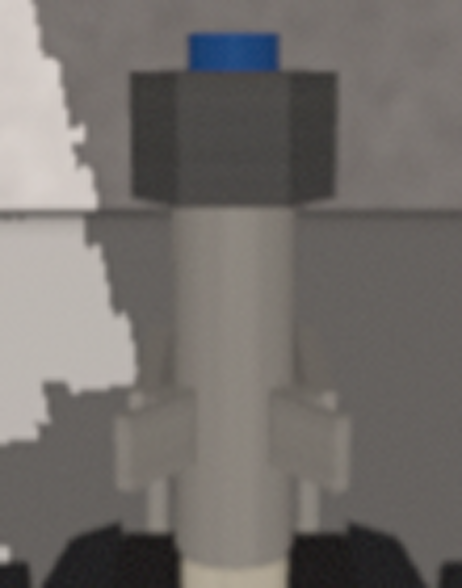

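```bash
python3 -m handwheel '[{"rx":0,"ry":0,"rz":0,"tx":0,"ty":0,"tz":0,"grip":0.1},{"rx":0,"ry":0,"rz":0,"tx":0,"ty":0,"tz":0,"grip":0.1},{"rx":0,"ry":0,"rz":0,"tx":0,"ty":0,"tz":0,"grip":0.1},{"rx":0,"ry":0,"rz":0,"tx":0,"ty":0,"tz":0,"grip":0.1},{"rx":0,"ry":0,"rz":0,"tx":0,"ty":0,"tz":0.4,"grip":0.1}]' 55
python3 -m handwheel '[{"rx":0,"ry":0,"rz":0,"tx":0,"ty":0,"tz":1,"grip":0.1},{"rx":0,"ry":0,"rz":0,"tx":0,"ty":0,"tz":1,"grip":0.1},{"rx":0,"ry":0,"rz":0,"tx":0.6,"ty":0.3,"tz":1,"grip":0.1},{"rx":0,"ry":0,"rz":0,"tx":0.6,"ty":0.6,"tz":1,"grip":0.1},{"rx":0,"ry":0,"rz":0,"tx":0.6,"ty":0.6,"tz":1,"grip":0.1}]'
python3 -m handwheel '[{"rx":0,"ry":0,"rz":0,"tx":0.4,"ty":0.6,"tz":1,"grip":0.1},{"rx":0,"ry":0,"rz":0,"tx":0,"ty":0.3,"tz":0.3,"grip":0.1},{"rx":0,"ry":0,"rz":0,"tx":0,"ty":0,"tz":0,"grip":1},{"rx":0,"ry":0,"rz":0,"tx":0,"ty":0,"tz":0,"grip":1},{"rx":0,"ry":0,"rz":0,"tx":0,"ty":0,"tz":0,"grip":1}]'
python3 - <<'E'
from bench import env
from h import *
import pickle
s=env.read_state();im=env.get_image("wrist");print(s["ee_pos"],s["contact_force"])
cv2.imwrite("pics/w23.png",im["pixels"]);cv2.imwrite("pics/w23c.png",cv2.resize(im["pixels"][45:245,120:390],None,fx=2.9,fy=2.9,interpolation=cv2.INTER_CUBIC))
pickle.dump((s,im),open("w23.pkl","wb"))
E
```

```text
t: 21.93
ee_pos: [0.5274, 0.0568, 0.0185]
tcp_rot: [0.119, 1.571, -0.12]
contact_force: [0.0, -0.4, 0.2]
width: 0.0398
t: 22.35
ee_pos: [0.5738, 0.0938, 0.1469]
tcp_rot: [0.121, 1.567, -0.121]
contact_force: [0.3, 0.3, -1.5]
width: 0.0395
t: 22.77
ee_pos: [0.5816, 0.1148, 0.1757]
tcp_rot: [0.119, 1.571, -0.123]
contact_force: [-0.7, -0.3, 0.4]
width: 0.0222
[0.58163383 0.11483237 0.1757263 ] [-0.72056743 -0.31901294  0.39329588]
```

View pics/w23.png

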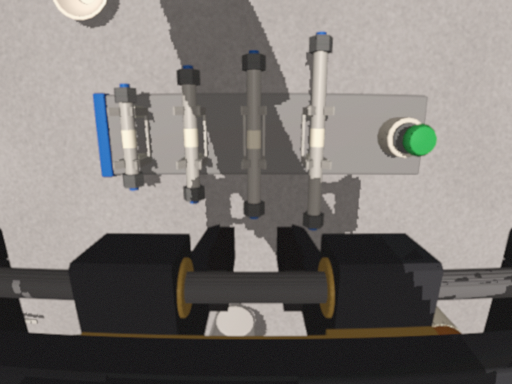

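View pics/w23c.png

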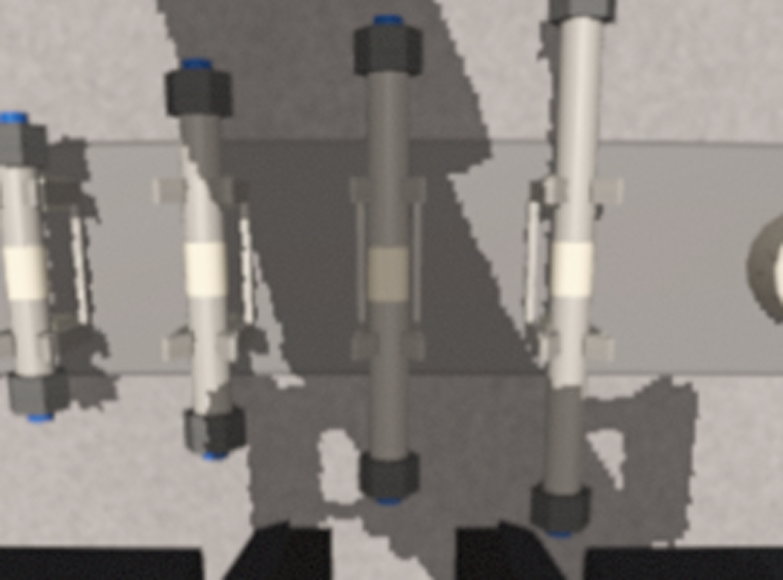

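Run:
```python
from h import *
import pickle
s,im=pickle.load(open("w23.pkl","rb"))
f=lambda x,y:(120+(x+.5)/2.9-.5,45+(y+.5)/2.9-.5)
th=np.radians(-8.9);ux=np.array([np.cos(th),np.sin(th)]);uy=np.array([-ux[1],ux[0]])
def L(x,y,z):
    X=w(im,f(x,y),z,s);return np.round([X[:2]@ux*1e3,X[:2]@uy*1e3],1)
for n,x,b,l1,l2 in (("1",26,273,190,346),("2",205,270,190.5,347),("3",388,275,190.5,346.5),("4",572,269.5,190.5,348.5)):
    A=L(x,l1,.058);B=L(x,l2,.058);print(n,"band",L(x,b,.049),"clips",A,B,(A+B)/2)
for x in (110,300,480,690):
    A=L(x,141.5 if x<600 else 143,.012);B=L(x,374.5,.012);print("plate",A,B,(A+B)/2)
for n,e in (("2",[(196,60),(212,458),(198,113),(209,413)]),("3",[(388,16),(388,502),(389,70),(389,460)]),("1",[(13,113),(40,420),(16,165),(35,376)])):
    E=[L(*p,.042) for p in e];print(n,E,(E[0]+E[1])/2,(E[2]+E[3])/2)
i=im["pixels"];E=[w(im,p,.042,s)[:2]@ux*1e3 for p in ((321,33),(313.5,229))];print("4",E,np.mean(E))
```

```text
1 band [514.9  75.1] clips [487.2  81.4] [539.   76.5] [513.1   78.95]
2 band [514.3 137.6] clips [488.  140.8] [539.5 138.3] [513.75 139.55]
3 band [516.1 200.2] clips [488.2 200.3] [539.3 200.3] [513.75 200.3 ]
4 band [514.  263.1] clips [487.8 260.1] [539.8 262.6] [513.8  261.35]
plate [469.2  96. ] [557.9  89.6] [513.55  92.8 ]
plate [469.8 167.2] [557.9 165.2] [513.85 166.2 ]
plate [469.8 234. ] [557.8 236.1] [513.8  235.05]
plate [469.4 312.7] [557.5 319.6] [513.45 316.15]
2 [array([445.2, 136.2]), array([583.4, 135.2]), array([462.3, 136.1]), array([566.3, 135. ])] [514.3 135.7] [514.3  135.55]
3 [array([431.8, 200.2]), array([600.4, 200.2]), array([448.8, 200.5]), array([584. , 200.5])] [516.1 200.2] [516.4 200.5]
1 [array([461.2,  72.4]), array([569.1,  72. ]), array([478.5,  72. ]), array([552.6,  71.8])] [515.15  72.2 ] [515.55  71.9 ]
4 [np.float64(415.7566226088216), np.float64(613.2851185122465)] 514.520870560534
```

```bash
python3 -m handwheel '[{"rx":0,"ry":0,"rz":0,"tx":-0.1,"ty":0.8,"tz":0,"grip":1},{"rx":0,"ry":0,"rz":0,"tx":-0.1,"ty":1,"tz":0,"grip":1},{"rx":0,"ry":0,"rz":0,"tx":-0.1,"ty":1,"tz":0,"grip":1},{"rx":0,"ry":0,"rz":0,"tx":-0.1,"ty":1,"tz":-0.3,"grip":1},{"rx":0,"ry":0,"rz":0,"tx":-0.1,"ty":1,"tz":-0.6,"grip":1}]' 30
python3 -m handwheel '[{"rx":0,"ry":0,"rz":0,"tx":-0.1,"ty":0.9,"tz":-0.6,"grip":1},{"rx":0,"ry":0,"rz":0,"tx":-0.1,"ty":0.6,"tz":-0.6,"grip":1},{"rx":0,"ry":0,"rz":0,"tx":0,"ty":0.1,"tz":-0.3,"grip":1},{"rx":0,"ry":0,"rz":0,"tx":0,"ty":0,"tz":0,"grip":1},{"rx":0,"ry":0,"rz":0,"tx":0,"ty":0,"tz":0,"grip":1}]'
python3 - <<'E'
from bench import env
from h import *
s=env.read_state();im=env.get_image("wrist");print(s["ee_pos"],s["contact_force"],s["width"])
cv2.imwrite("pics/w24.png",im["pixels"]);cv2.imwrite("pics/s24.png",cv2.resize(env.get_image("side")["pixels"][100:220,180:320],None,fx=5,fy=5,interpolation=cv2.INTER_CUBIC))
E
```

```text
t: 23.23
ee_pos: [0.5713, 0.2365, 0.1546]
tcp_rot: [0.121, 1.567, -0.121]
contact_force: [0.9, -0.3, 0.1]
width: 0.0005
t: 23.65
ee_pos: [0.566, 0.274, 0.1164]
tcp_rot: [0.119, 1.569, -0.124]
contact_force: [0.2, -1.3, 0.4]
width: 0.0007
[0.56602937 0.27397897 0.116395  ] [ 0.24729695 -1.25948772  0.40525604] 0.0007064897339757956
```

View pics/w24.png

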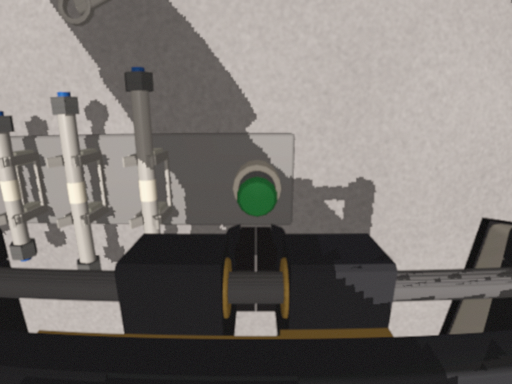

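View pics/s24.png

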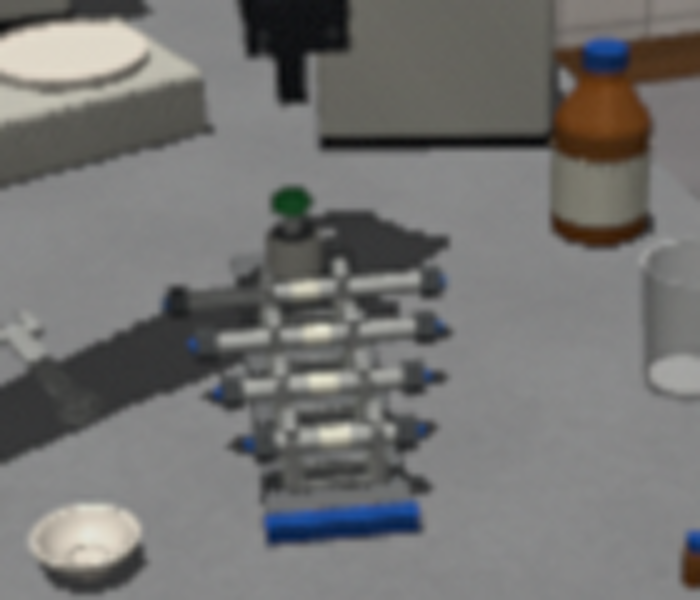

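```bash
python3 - <<'E'
from bench import env
from h import *
s=env.read_state();im=env.get_image("wrist");print(s["ee_pos"],w(im,(257,196),.072,s))
E
python3 -m handwheel '[{"rx":0,"ry":0,"rz":0,"tx":-0.13,"ty":0.04,"tz":-0.7,"grip":1},{"rx":0,"ry":0,"rz":0,"tx":0,"ty":0,"tz":-0.8,"grip":1},{"rx":0,"ry":0,"rz":0,"tx":0,"ty":0,"tz":-0.6,"grip":1},{"rx":0,"ry":0,"rz":0,"tx":0,"ty":0,"tz":0,"grip":1},{"rx":0,"ry":0,"rz":0,"tx":0,"ty":0,"tz":0,"grip":1}]'
```

```text
[0.56719361 0.27414506 0.11773993] [0.56249842 0.27514365 0.072     ]
t: 24.22
ee_pos: [0.5632, 0.2765, 0.065]
tcp_rot: [0.12, 1.567, -0.122]
contact_force: [-0.3, -0.1, 0.9]
width: 0.0001
```

Above the plunger by about 15 mm. Pressing in small steps.

```bash
python3 -m handwheel '[{"rx":0,"ry":0,"rz":0,"tx":0,"ty":-0.03,"tz":-0.3,"grip":1},{"rx":0,"ry":0,"rz":0,"tx":0,"ty":0,"tz":-0.3,"grip":1},{"rx":0,"ry":0,"rz":0,"tx":0,"ty":0,"tz":-0.2,"grip":1},{"rx":0,"ry":0,"rz":0,"tx":0,"ty":0,"tz":0,"grip":1}]'
python3 -m handwheel '[{"rx":0,"ry":0,"rz":0,"tx":0,"ty":0,"tz":-0.2,"grip":1},{"rx":0,"ry":0,"rz":0,"tx":0,"ty":0,"tz":-0.1,"grip":1},{"rx":0,"ry":0,"rz":0,"tx":0,"ty":0,"tz":0,"grip":1}]'
```

```text
t: 24.55
ee_pos: [0.5635, 0.2768, 0.0444]
tcp_rot: [0.12, 1.567, -0.12]
contact_force: [0.4, -0.8, 3.1]
width: 0.0
t: 24.8
ee_pos: [0.5636, 0.2768, 0.0373]
tcp_rot: [0.12, 1.566, -0.12]
contact_force: [1.2, -1.2, 4.4]
width: 0.0007
```

```bash
python3 -m handwheel '[{"rx":0,"ry":0,"rz":0,"tx":0,"ty":0,"tz":-0.15,"grip":1},{"rx":0,"ry":0,"rz":0,"tx":0,"ty":0,"tz":-0.1,"grip":1},{"rx":0,"ry":0,"rz":0,"tx":0,"ty":0,"tz":0,"grip":1}]'
python3 -m handwheel '[{"rx":0,"ry":0,"rz":0,"tx":0,"ty":0,"tz":-0.08,"grip":1},{"rx":0,"ry":0,"rz":0,"tx":0,"ty":0,"tz":0,"grip":1}]'
python3 -m handwheel '[{"rx":0,"ry":0,"rz":0,"tx":0,"ty":0,"tz":-0.08,"grip":1},{"rx":0,"ry":0,"rz":0,"tx":0,"ty":0,"tz":0,"grip":1}]'
```

```text
t: 25.05
ee_pos: [0.5636, 0.2769, 0.032]
tcp_rot: [0.12, 1.566, -0.12]
contact_force: [0.4, -0.9, 7.9]
width: 0.0006
t: 25.22
ee_pos: [0.5638, 0.2769, 0.0317]
tcp_rot: [0.121, 1.565, -0.12]
contact_force: [-2.3, -2.9, 18.7]
width: 0.0002
t: 25.38
ee_pos: [0.5638, 0.2769, 0.0314]
tcp_rot: [0.121, 1.565, -0.12]
contact_force: [-5.3, -3.9, 32.1]
width: 0.0006
```

The plunger is hard on its stop: force rises to 32 N with no further travel. Confirming with a side picture, then retreating.

```bash
python3 - <<'E'
from bench import env
from h import *
cv2.imwrite("pics/s25.png",cv2.resize(env.get_image("side")["pixels"][100:220,180:320],None,fx=5,fy=5,interpolation=cv2.INTER_CUBIC))
E
python3 -m handwheel '[{"rx":0,"ry":0,"rz":0,"tx":0,"ty":0,"tz":0.2,"grip":1},{"rx":0,"ry":0,"rz":0,"tx":0,"ty":0,"tz":0.4,"grip":1},{"rx":0,"ry":0,"rz":0,"tx":0,"ty":0,"tz":0.6,"grip":1},{"rx":0,"ry":0,"rz":0,"tx":0,"ty":0,"tz":1,"grip":1},{"rx":0,"ry":0,"rz":0,"tx":0,"ty":0,"tz":1,"grip":1}]'
python3 -m handwheel '[{"rx":0,"ry":0,"rz":0,"tx":0,"ty":0,"tz":1,"grip":1},{"rx":0,"ry":0,"rz":0,"tx":0.2,"ty":-0.8,"tz":1,"grip":1},{"rx":0,"ry":0,"rz":0,"tx":0.2,"ty":-1,"tz":0.5,"grip":1},{"rx":0,"ry":0,"rz":0,"tx":0.2,"ty":-1,"tz":0,"grip":1},{"rx":0,"ry":0,"rz":0,"tx":0.2,"ty":-0.9,"tz":0,"grip":1}]'
python3 -m handwheel '[{"rx":0,"ry":0,"rz":0,"tx":0.2,"ty":-0.9,"tz":0,"grip":1},{"rx":0,"ry":0,"rz":0,"tx":0.2,"ty":-0.7,"tz":0,"grip":1},{"rx":0,"ry":0,"rz":0,"tx":0,"ty":0,"tz":0,"grip":1},{"rx":0,"ry":0,"rz":0,"tx":0,"ty":0,"tz":0,"grip":1}]'
python3 - <<'E'
from bench import env
from h import *
im=env.get_image("wrist");cv2.imwrite("pics/w26.png",im["pixels"]);s=env.read_state();print(s["ee_pos"],s["contact_force"])
cv2.imwrite("pics/s26.png",env.get_image("side")["pixels"])
cv2.imwrite("pics/t26.png",env.get_image("top")["pixels"])
E
```

```text
t: 25.85
ee_pos: [0.5613, 0.2765, 0.1068]
tcp_rot: [0.118, 1.571, -0.121]
contact_force: [0.3, 0.7, 0.4]
width: 0.0003
t: 26.27
ee_pos: [0.5829, 0.1832, 0.1704]
tcp_rot: [0.12, 1.567, -0.12]
contact_force: [-0.8, -0.8, -0.0]
width: 0.0005
t: 26.6
ee_pos: [0.5924, 0.1436, 0.1691]
tcp_rot: [0.121, 1.569, -0.122]
contact_force: [-0.5, 0.7, -1.3]
width: 0.0006
[0.5921395  0.14550062 0.169215  ] [-0.14091398  0.1272615   0.15052143]
```

View pics/s25.png

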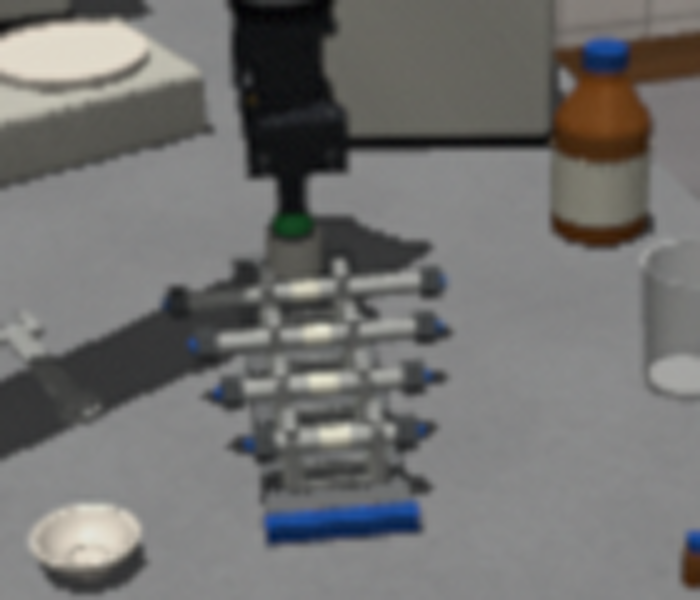

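View pics/w26.png

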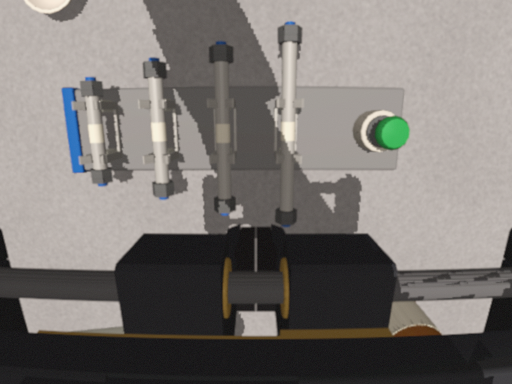

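View pics/s26.png

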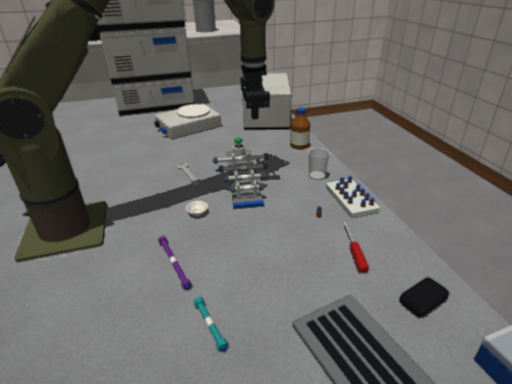

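View pics/t26.png

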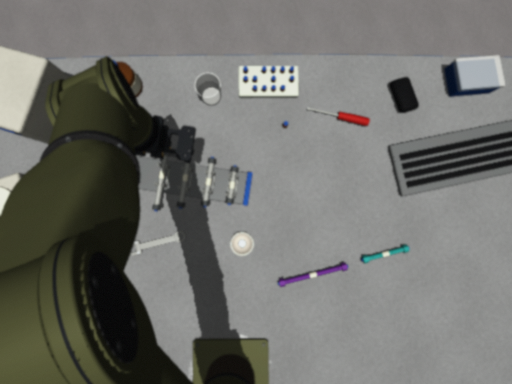

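The pressed picture shows the plunger head down on its housing. The later pictures show it sprung back up, all four columns in order, and the vial, beaker, dish, tools and look-alikes unmoved.

```bash
python3 -c "
from bench import env
print(env.close_job())"
```

```text
the job is handed in; nothing more can be done
None
```

I clicked the 190 mm column into station 4 and the 130 mm column into station 2. I then pressed the plunger to its stop, let it spring back up, and handed the job in at about 26.7 s of the 67 s allowed.

**Columns:** Both were pushed down until they stopped hard, at an axis height of about 42 mm. The wrist picture afterwards put their middles 0.2–0.7 mm from the middle between the clips. All four now lie in order of length, with the shortest at the blue end.

**Plunger:** The force reached about 8 N at the end of its travel, then climbed to 32 N with no more movement. The pictures show it down while pressed and up again afterwards.

**Other objects:** The vial, beaker, dish, spanner, driver and the purple and turquoise look-alikes look unmoved in the last pictures.

**What disagreed:**
- **Fingertips:** They are about 26 mm behind the stated TCP, not 8 mm ahead. My first grip closed above the tube without touching it, so I worked from the measured offset after that.
- **Columns already in the rack:** The 100 and 160 mm columns measured about 2 mm off the middle between their clips. I left them as found.
- **Pressing force:** The wrist force peaked at 45 N while I pushed the 190 mm column down with the fingers. That is under the 120 N wrist limit. It would be over the 40 N limit only if a push through the held column counts as the gripper's body pressing.

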